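# Lock the batten gauge and sort the roof battens

## Task

The thickness gauge is set right but not locked: lay the orange-handled holding bar through the fork, push it fully home in the barrel's blind socket, and with it holding the barrel still turn the knurled brass lock ring clockwise until it is tight, leaving the barrel's red line pointing at the fork; then put the bar back in its rest as it lay. After locking the gauge, try every batten flat under its anvil and lay those that slide through in the green tray and those too thick to enter in the red tray. Do not knock over the paint tin.

Things in the scene. Friction and masses are not known exactly. Their poses are not given: they have to be found in the camera images.
- gauge: Bench thickness gauge, fixed: steel base plate 140 x 220 mm with a blue C-frame. Origin: on the barrel's vertical axis at table height; x from the open throat to the column (50 mm wide, from x = 45 mm), z up. Plate's top z = 20 mm, x -50 to 90, y -160 (long feed side) to 60. The arm over the throat is 44 mm wide in y, x -65 to 90, underside z = 70, top z = 98 mm.
- anvil_face (a point): Centre of the underside of the gauge's fixed round anvil (28 mm across, 2 mm chamfer), on the barrel axis, 17 mm over the plate. Battens are tried flat on the plate, long axis along gauge y and centred at gauge x = 0, pushed from the feed side (-y) towards +y: one that passes slides in under the anvil and out beyond it; one too thick strikes the anvil's edge.
- barrel (a joint): Turn of the adjuster barrel in the gauge, rad, clockwise from above positive; 0 = its red line points at the fork (gauge -x), the right setting. Drag in the frame 0.12 N m, so it turns along with the ring (0.35 N m) unless held; held by the bar it keeps about 0.1 rad of play. Its head is a 34 mm square steel block, z 127 to 161 mm, with one square blind socket in the side with the red line.
- lock_ring (a joint): Turn of the knurled brass lock ring on the barrel, rad, clockwise from above positive: tightens clockwise to a dead stop, tight, at 2.4; drag 0.35 N m. It starts slack, between 0 and 0.5. A white tick on its top stands opposite the barrel's red line (at gauge +x) when it reads 0.
- ring_top (a point): On the barrel axis, level with the lock ring's top face, z = 126 mm. The ring is 58 mm across, 27 mm high, 1 mm clear over the arm; grip it across its diameter from above, a finger either side of the barrel head, which rises 35 mm above this point. With the bar in place keep each finger 0.7 rad or more round from the bar's line and turn in several grasps.
- fork (a point): Middle of the fork on the nose of the gauge's arm, on the bar's axis when home: 66 mm in front (gauge -x) of the barrel axis, z = 144.5 mm. Slot 15 mm wide, 12 mm thick along x, open at the top (prongs reach z = 158 mm), floor 7 mm below this point. It stops the bar, and so the barrel, from turning.
- socket_mouth (a point): Centre of the mouth of the barrel's square blind socket (14 mm wide, 15 mm high, 28 mm deep), 17 mm from the barrel axis on the side with the red line; turns with the barrel.
- socket_bottom (a point): Centre of the blind bottom of the socket, 28 mm in from the mouth (11 mm past the barrel axis); turns with the barrel.
- bar: Holding bar, 130 mm, 0.13 kg: square steel bar 12 x 12 mm with an orange square handle 20 x 20 x 45 mm, by which it is grasped. Origin: centre of the handle, on the bar's axis; +x points to the steel tip, 107 mm away. Bare steel from x = 22 to 107 mm, its last 4 mm narrowed to 8 x 8 mm.
- bar_tip (a point): Centre of the steel tip's end face of the holding bar.
- bar_rest: Dark wooden rest, fixed, 80 x 50 mm, 52 mm high, with two open-topped notches (18 mm wide, floor z = 34 mm) at x = +-29 mm, where the steel part of the bar lies along the rest's x. Origin: centre of its underside. The bar at rest has its origin at x = -60, y = 0, z = 40 mm here, the tip to +x, the handle overhanging the -x end.
- tray_green: Green tray, fixed, 180 (x) x 150 (y) x 24 mm, walls and floor 4 mm: for battens that pass. Origin: centre of its underside. Two battens lie in it side by side along x.
- tray_red: Red tray, fixed, same size as the green one: for battens that are too thick. Origin: centre of its underside.
- tin: Small paint tin, green band, 60 mm across, 55 mm high, 0.3 kg, standing on the bench; a bystander. Origin: centre of its underside.
- batten_1: Wooden roof batten, 140 x 26 mm and between 14 and 20 mm thick (look and names do not tell which are too thick), about 40 g, lying flat; may be absent. Origin: centre of its underside; x along its length, z up.
- batten_2: Wooden roof batten, 140 x 26 mm and between 14 and 20 mm thick (look and names do not tell which are too thick), about 40 g, lying flat; may be absent. Origin: centre of its underside; x along its length, z up.
- batten_3: Wooden roof batten, 140 x 26 mm and between 14 and 20 mm thick (look and names do not tell which are too thick), about 40 g, lying flat; may be absent. Origin: centre of its underside; x along its length, z up.
- batten_4: Wooden roof batten, 140 x 26 mm and between 14 and 20 mm thick (look and names do not tell which are too thick), about 40 g, lying flat; may be absent. Origin: centre of its underside; x along its length, z up.
Things that resemble listed ones, but are neither listed nor needed, are in the scene too. Leave any blue or pink look-alike of the batten_4 alone.

How it is judged:
On the way, in this order (a step that is already met when the one before it is completed fails the run):
1. the holding bar is fully home in the barrel's socket, lying along the gauge's fork (distance between bar_tip and socket_bottom below 0.006 m and angle between the x axis of bar and the x axis of gauge, either way round below 0.12 rad), for 0.2 s.
2. with the bar still home, the lock ring is tight and the barrel is at its mark (all of step 1 and value of joint lock_ring above 2.28 rad and value of joint barrel between -0.18 and 0.18 rad), for 0.2 s.
3. every batten lies in its right tray (((z of batten_1_c0 in the frame of batten_1 below 0.0085 m and x of batten_1 in the frame of tray_green between -0.075 and 0.075 m and y of batten_1 in the frame of tray_green between -0.068 and 0.068 m and z of batten_1 in the frame of tray_green between -0.002 and 0.03 m) or (z of batten_1_c0 in the frame of batten_1 above 0.0085 m and x of batten_1 in the frame of tray_red between -0.075 and 0.075 m and y of batten_1 in the frame of tray_red between -0.068 and 0.068 m and z of batten_1 in the frame of tray_red between -0.002 and 0.03 m)) and angle between each of batten_1, batten_2, batten_3, batten_4's own z axis and vertical below 0.35 rad and ((z of batten_2_c0 in the frame of batten_2 below 0.0085 m and x of batten_2 in the frame of tray_green between -0.075 and 0.075 m and y of batten_2 in the frame of tray_green between -0.068 and 0.068 m and z of batten_2 in the frame of tray_green between -0.002 and 0.03 m) or (z of batten_2_c0 in the frame of batten_2 above 0.0085 m and x of batten_2 in the frame of tray_red between -0.075 and 0.075 m and y of batten_2 in the frame of tray_red between -0.068 and 0.068 m and z of batten_2 in the frame of tray_red between -0.002 and 0.03 m)) and ((z of batten_3_c0 in the frame of batten_3 below 0.0085 m and x of batten_3 in the frame of tray_green between -0.075 and 0.075 m and y of batten_3 in the frame of tray_green between -0.068 and 0.068 m and z of batten_3 in the frame of tray_green between -0.002 and 0.03 m) or (z of batten_3_c0 in the frame of batten_3 above 0.0085 m and x of batten_3 in the frame of tray_red between -0.075 and 0.075 m and y of batten_3 in the frame of tray_red between -0.068 and 0.068 m and z of batten_3 in the frame of tray_red between -0.002 and 0.03 m)) and ((z of batten_4_c0 in the frame of batten_4 below 0.0085 m and x of batten_4 in the frame of tray_green between -0.075 and 0.075 m and y of batten_4 in the frame of tray_green between -0.068 and 0.068 m and z of batten_4 in the frame of tray_green between -0.002 and 0.03 m) or (z of batten_4_c0 in the frame of batten_4 above 0.0085 m and x of batten_4 in the frame of tray_red between -0.075 and 0.075 m and y of batten_4 in the frame of tray_red between -0.068 and 0.068 m and z of batten_4 in the frame of tray_red between -0.002 and 0.03 m))), for 0.2 s.
At the end, for the whole second after the job is handed in: Lock ring at 2.28 rad or more, barrel within 0.18 rad of its mark, bar in the notches of its rest (within 15 mm along, 10 mm across, same way round), every batten present that passes the gauge flat in the green tray and every thicker one flat in the red tray, all at rest (all of step 3 and value of joint lock_ring above 2.28 rad and value of joint barrel between -0.18 and 0.18 rad and x of bar in the frame of bar_rest between -0.075 and -0.045 m and y of bar in the frame of bar_rest between -0.01 and 0.01 m and z of bar in the frame of bar_rest between 0.033 and 0.046 m and distance between bar_tip and bar_rest below 0.09 m and linear speed of each of batten_1, batten_2, batten_3, batten_4, bar below 0.03 m/s); the robot touches nothing.
It fails at once if the paint tin is knocked over (angle between tin's own z axis and vertical above 0.6 rad).
Of batten_1, batten_2, batten_3, batten_4 only 2 to 4 are there at a start; the rules pass over those that are not, and their reading is None.
At some moment in a run one of batten_1, batten_2, batten_3, batten_4 may be knocked a few centimetres aside while the robot is not near it.
It also fails if it takes over 210 s, if anything falls off the work surface, if the arm or the gripper's body presses on something with over 40 N, if the wrist force passes 120 N, or if a joint passes its speed limit or range.

## Robot

A 6-joint arm with a two-finger parallel gripper is mounted at the origin on the work surface. World frame = base frame: x ahead of the robot, y to its left, z up, the work surface at z = 0. Lengths are in m, angles in rad, forces in N, time in s.
With the tool pointing down it reaches from about 0.375 to 0.9 m from the base axis. Payload 3.1 kg.
Tool frame: the origin (TCP) lies at the very end of the fingers, on their centre line; the grasp point (between the pads) lies 19 mm behind it; z points along the fingers, y is the line along which they close (so a half turn about z gives the same grasp; the last joint's range is limited). The gripper opens to 87 mm and grips with 3 to 60 N. Pads are 19 mm wide; open, the fingers measure 117 mm over their backs; the gripper's body (75 mm by 190 mm) begins 51 mm behind the grasp point.
Start: joints at [-0.178, 0.527, 1.433, -0, 1.181, -0.178], TCP at [0.625, 0, 0.223] pointing down, gripper open.
Joint ranges: [-3.08, 3.08], [-0.75, 2.2], [0.22, 2.44], [-1.43, 4.57], [0, 2.65], [-2.85, 2.85]. Speed limits (rad/s): [2.79, 2.79, 3.14, 3.14, 3.14, 3.14].

## Interface

Orientations are given as a unit quaternion [x, y, z, w].
In Python, from workcell import manip gives the robot as it stands.
- The arm moves only by the tool play_rows, never from a script. Its argument "targets" is text: rows parted by semicolons, each of 7 numbers parted by spaces: the closure, from -1 (fully open) to 1 (shut), then the shift along the tool's x, y, z in cm, then the turn, a rotation vector about the tool's x, y, z in degrees. A call has 1 to 10 rows; each row shifts and turns the commanded pose from where the row before left it, along the tool's axes as they then stand; what a row does not reach is not made up. A row lasts 1/12 s, in which the tool goes at most 41.7 mm and 7.16 degrees, less where a joint would pass 70% of its speed; a pose out of reach is approached as far as the arm can. A call is refused whole if a number of a shift passes 4.17 or a number of a turn 7.16, either way. A call with a gripper value outside its range is refused whole. The fingers move at their own pace and stop on an object; the grip force is fixed at half the most. Time passes only in rows, so rows that do not move let the fingers close. It gives the time, the measured TCP pose, the force, the opening and the grip force at its end, in the units of the state.
- manip.get_obs(): the state, without advancing time (a new reading comes with each control period).
- manip.read_camera(name): name is "scene" or "side" or "wrist"; returns a dict with "pixels" (400x640x3 uint8, red, green, blue), "depth" (400x640 float32, m along the optical axis (not along the pixel's ray), 0 where there is no reading), "fx", "fy", "cx", "cy" (pixels), "k1" (the pictures are not rectified: a ray, as slopes to the right and down, at radius r is drawn at 1 + k1 r^2 times it, then the intrinsics apply), "eye" and "orientation" of the camera in the world; the wrist camera has in their place "tool_from_camera" (4x4, takes a point from camera to tool coordinates, whose origin is the TCP and whose axes are the flange's). Camera axes: x right, y up, looking along -z (the intrinsics and any distortion apply to the point x, -y, -z); pixel columns grow to the right and rows downward; lengths in m; the calibration is good to about 2 mm. A picture is of the moment at which its call begins: read the wrist's pose just before it.
- manip.job_done(): hands the job in; it is judged then, once.
The state is a dict: "time": time; "joint_positions": joint angles; "dq": joint speeds; "joint_torque": joint torques, N m; "tcp_pos": TCP position; "tool_rot": TCP orientation; "force": force on the tool from outside, world axes, zero at the start; "ft_torque": the same for the moment, N m; "gripper_width": finger opening in m; "finger_force": force on a finger pad.
Only numpy, scipy, OpenCV 4.12 (cv2) and the standard library are available. Lean on these libraries where they do the work, as an engineer would, in place of code of your own. Each camera call takes 0.05 s, during which the arm holds its last target. There are 200 camera calls.

## Working session

There is one attempt and no reset: what is moved stays moved. The work goes in short steps, Python scripts to look and compute and a tool call to move; the robot and the scene stay as the last step left them, time stands still between calls to the robot, and variables do not carry over. Pictures are saved under pics/ and viewed, at most 14 in all, crops included, and the job is handed in when it is done.

Besides the shell and the picture viewer there is one more tool, called after ">>>" by a JSON object that holds its "op" and its "data", one argument or row to a line. play_rows: Moves the arm, as the interface text tells. Its arguments: {"type":"object","properties":{"targets":{"type":"string"}},"required":["targets"]}

```bash
ls; mkdir -p pics
cat > h.py <<'E'
import numpy as np, cv2
from scipy.spatial.transform import Rotation as R
from workcell import manip
def cam(name):
    o=manip.get_obs(); c=manip.read_camera(name)
    if name=="wrist":
        T=np.eye(4);T[:3,:3]=R.from_quat(o["tool_rot"]).as_matrix();T[:3,3]=o["tcp_pos"]
        M=T@np.array(c["tool_from_camera"])
    else:
        M=np.eye(4);M[:3,:3]=R.from_quat(c["orientation"]).as_matrix();M[:3,3]=c["eye"]
    c["M"]=M; return c
def ray(c,u,v):
    K=np.array([[c["fx"],0,c["cx"]],[0,c["fy"],c["cy"]],[0,0,1.]])
    p=cv2.undistortPoints(np.array([[[u,v]]],float),K,np.array([c["k1"],0,0,0.]))[0,0]
    return c["M"][:3,3], c["M"][:3,:3]@np.array([p[0],-p[1],-1.])
def onz(c,u,v,z):
    e,d=ray(c,u,v); return e+d*(z-e[2])/d[2]
def dep(c,u,v):
    e,d=ray(c,u,v); return e+d*float(c["depth"][int(round(v)),int(round(u))])
def cloud(c):
    K=np.array([[c["fx"],0,c["cx"]],[0,c["fy"],c["cy"]],[0,0,1.]])
    h,w=c["depth"].shape
    g=np.stack(np.meshgrid(np.arange(w),np.arange(h)),-1).reshape(-1,1,2).astype(float)
    p=cv2.undistortPoints(g,K,np.array([c["k1"],0,0,0.])).reshape(h,w,2)
    d=c["depth"][...,None]
    P=np.concatenate([p[...,:1]*d,-p[...,1:]*d,-d],-1)
    return P@c["M"][:3,:3].T+c["M"][:3,3]
def pix(c,P):
    q=c["M"][:3,:3].T@(np.array(P)-c["M"][:3,3]); s=np.array([q[0]/-q[2],-q[1]/-q[2]])
    s=s*(1+c["k1"]*(s@s)); return c["fx"]*s[0]+c["cx"],c["fy"]*s[1]+c["cy"]
def tri(c1,a,c2,b):
    e1,d1=ray(c1,*a);e2,d2=ray(c2,*b)
    s=np.linalg.lstsq(np.stack([d1,-d2],1),e2-e1,rcond=None)[0]
    p,q=e1+s[0]*d1,e2+s[1]*d2
    return (p+q)/2,np.linalg.norm(p-q)
def save(c,n): cv2.imwrite(f"pics/{n}.png",cv2.cvtColor(c["pixels"],cv2.COLOR_RGB2BGR))
E
python3 - <<'E'
from h import *
for n in ["scene","side","wrist"]:
    c=cam(n); save(c,n+"0"); print(n,c["M"].round(3).tolist(),c["fx"],c["k1"],c["cx"],c["cy"])
    np.savez(n+"0.npz",**{k:v for k,v in c.items()})
print(manip.get_obs())
E
```

```text
pics
scene [[-0.319, -0.755, 0.574, 1.257], [0.948, -0.243, 0.207, 0.206], [-0.017, 0.61, 0.793, 1.233], [0.0, 0.0, 0.0, 1.0]] 458.6693329801001 -0.12383203947619122 331.6891412983431 200.8230862358893
side [[-0.986, 0.119, -0.119, 0.271], [-0.167, -0.611, 0.774, 1.214], [0.019, 0.782, 0.622, 1.165], [0.0, 0.0, 0.0, 1.0]] 483.587243321545 0.05009079416764176 313.3119667907524 198.2233727254233
wrist [[1.0, -0.001, 0.003, 0.625], [-0.0, 0.954, 0.301, 0.083], [-0.003, -0.301, 0.954, 0.384], [0.0, 0.0, 0.0, 1.0]] 292.5899985196065 0.011394061587131037 313.5882576402718 201.1390172781714
{'time': 0.15, 'joint_positions': array([-1.78508204e-01,  5.28268240e-01,  1.43361361e+00, -1.57615474e-05,
        1.18142224e+00, -1.78499717e-01]), 'dq': array([ 0.0011646 , -0.00251541, -0.0041972 , -0.00268536,  0.00072963,
        0.00033198]), 'joint_torque': array([ 9.14956272e-04, -4.40429199e+01, -1.76841742e+01,  6.33679633e-02,
        5.52540855e-02, -1.06930895e-04]), 'tcp_pos': array([6.24427010e-01, 1.23193747e-04, 2.21785059e-01]), 'tool_rot': array([ 7.07107403e-01,  7.07105641e-01, -4.94018581e-04, -6.98749332e-04]), 'force': array([-0.05424841,  0.16872001,  0.75813409]), 'ft_torque': array([ 0.02184347,  0.04002578, -0.00420617]), 'finger_force': 0.0, 'gripper_width': 0.08720107241295733}
```

View pics/scene0.png

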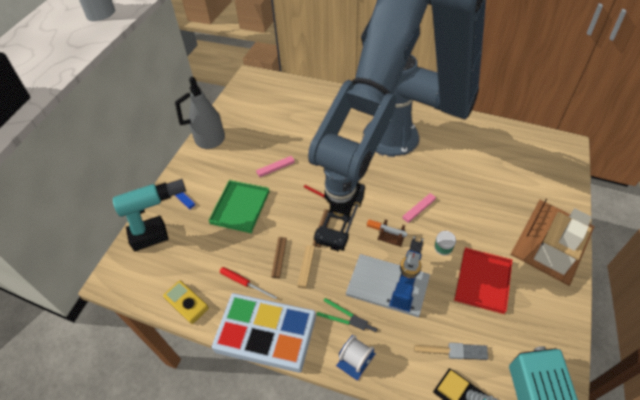

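View pics/side0.png

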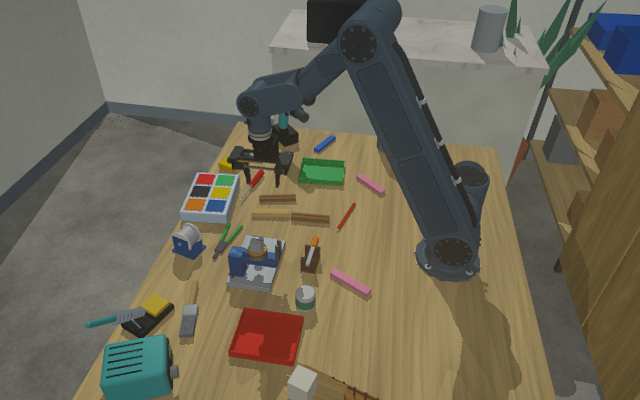

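```bash
cat >> h.py <<'E'
def ortho(cs,x0,x1,y0,y1,s,zmax=0.25):
    # top view: rows = x falling, cols = y falling
    H,W=int((x1-x0)/s),int((y1-y0)/s); im=np.zeros((H,W,3),np.uint8); hz=np.full((H,W),-1.)
    for c in cs:
        P=cloud(c).reshape(-1,3); C=c["pixels"].reshape(-1,3)
        r=((x1-P[:,0])/s).astype(int); k=((y1-P[:,1])/s).astype(int)
        ok=(r>=0)&(r<H)&(k>=0)&(k<W)&(P[:,2]<zmax)&(c["depth"].reshape(-1)>0)
        for i in np.where(ok)[0]:
            for a in (0,1):
                for b in (0,1):
                    rr,kk=min(r[i]+a,H-1),min(k[i]+b,W-1)
                    if P[i,2]>hz[rr,kk]: hz[rr,kk]=P[i,2]; im[rr,kk]=C[i]
    return im,hz
def load(n):
    z=np.load(n,allow_pickle=True); return {k:(z[k].item() if z[k].shape==() else z[k]) for k in z.files}
E
python3 - <<'E'
from h import *
a,b,w=load("scene0.npz"),load("side0.npz"),load("wrist0.npz")
im,hz=ortho([a,b,w],0.2,1.0,-0.55,0.55,0.0015)
for i in range(0,12): cv2.putText(im,"%.1f"%(0.5-0.1*i),(int((0.05+0.1*i)/0.0015),10),0,0.35,(255,0,255),1); cv2.line(im,(int((0.05+0.1*i)/0.0015),0),(int((0.05+0.1*i)/0.0015),533),(60,60,60),1)
for i in range(0,8): cv2.line(im,(0,int(0.1*i/0.0015)),(733,int(0.1*i/0.0015)),(60,60,60),1); cv2.putText(im,"%.1f"%(1-0.1*i),(0,int(0.1*i/0.0015)+10),0,0.35,(255,0,255),1)
cv2.imwrite("pics/ortho.png",im[...,::-1])
E
```

```text
(no output)
```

View pics/ortho.png

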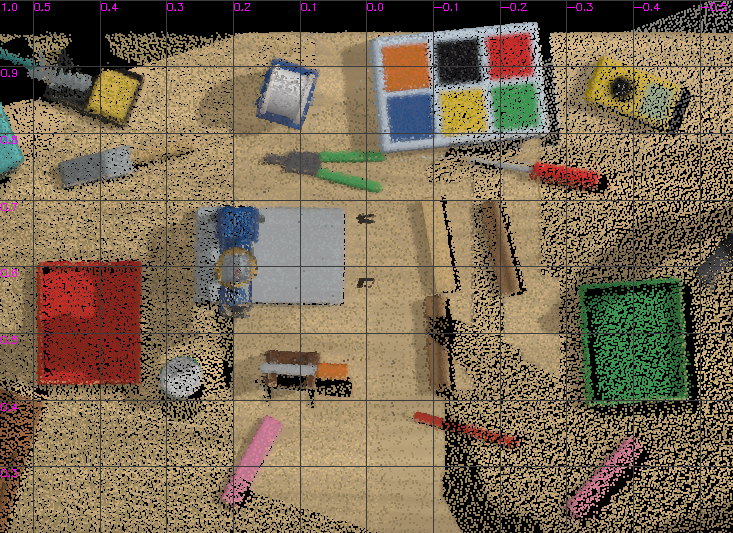

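>>> {"op": "play_rows", "data": {
  "targets": "-1 4 -3.3 -1 0 0 0;-1 4 -3.3 -1 0 0 0;-1 4 -3.4 -1 0 0 0;-1 0 0 0 0 0 0;-1 0 0 0 0 0 0"
}}

```text
time: 0.57
tcp_pos: [0.545, 0.096, 0.2466]
tool_rot: [0.706, 0.708, -0.0, 0.0]
force: [0.3, -0.4, 0.4]
gripper_width: 0.0868
finger_force: 0.0
```

Run:
```python
from h import *
w=cam("wrist"); save(w,"w1"); np.savez("w1.npz",**w); print(manip.get_obs()["tcp_pos"])
a,b=load("scene0.npz"),load("side0.npz")
for n,c in (("scene",a),("side",b),("wrist",w)):
    hsv=cv2.cvtColor(c["pixels"],cv2.COLOR_RGB2HSV); P=cloud(c)
    roi=(abs(P[...,0]-0.45)<.08)&(abs(P[...,1]-.1)<.1)&(P[...,2]>.01)
    m=roi&(hsv[...,0]>5)&(hsv[...,0]<16)&(hsv[...,1]>180)&(hsv[...,2]>120)
    q=P[m]; v,u=np.where(m); print(n,"orange",m.sum(),q.mean(0).round(4),q.min(0).round(3),q.max(0).round(3),"px",u.mean(),v.mean())
    t=P[(P[...,2]<0.01)&(abs(P[...,0]-.5)<.3)&(abs(P[...,1])<.2)&(P[...,2]>-.02)]
    print(" table z",np.median(t[:,2]), "plate z",np.median(P[(abs(P[...,0]-.6)<.04)&(abs(P[...,1]-.1)<.04)][:,2]))
```

```text
[0.54632549 0.0948485  0.24645216]
scene orange 60 [0.4483 0.0512 0.0491] [0.44  0.032 0.039] [0.455 0.069 0.055] px 373.53333333333336 224.23333333333332
 table z 0.0007397855556640076 plate z 0.021620281131596086
side orange 8 [0.4362 0.0631 0.0505] [0.433 0.045 0.048] [0.441 0.075 0.052] px 315.625 243.0
 table z 0.00048433638466793827 plate z 0.536324467953863
wrist orange 399 [0.4449 0.0534 0.0503] [0.436 0.034 0.044] [0.453 0.073 0.053] px 236.08020050125313 209.8972431077694
 table z 0.0005935670087366396 plate z 0.34129604943906244
```

View pics/w1.png

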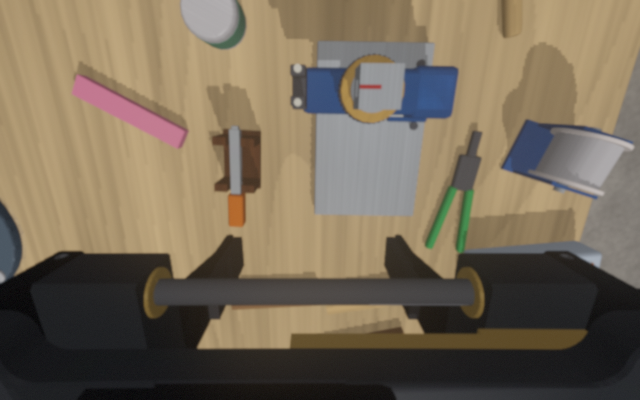

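```bash
cat > g.py <<'E'
from h import *
def rect(c,sel):
    return cv2.minAreaRect(sel.astype(np.float32))
def gauge(c):
    P=cloud(c); hsv=cv2.cvtColor(c["pixels"],cv2.COLOR_RGB2HSV); X,Y,Z=P[...,0],P[...,1],P[...,2]
    roi=(abs(X-.6)<.13)&(abs(Y-.15)<.15)&(c["depth"]>0)
    def top(zl,zh,zz,extra=True):
        m=(roi&(Z>zl)&(Z<zh)&extra).astype(np.uint8)
        m=cv2.morphologyEx(m,cv2.MORPH_OPEN,np.ones((2,2),np.uint8))
        n,l,s,ce=cv2.connectedComponentsWithStats(m); k=1+np.argmax(s[1:,4]); m=l==k
        v,u=np.where(m); pts=np.array([onz(c,a,b,zz)[:2] for a,b in zip(u,v)])
        return pts,np.median(Z[m])
    pts,z=top(.152,.175,.161); r=cv2.minAreaRect((pts*1000).astype(np.float32)); print("head",z,r)
    m=roi&(Z>.14)&((hsv[...,0]<8)|(hsv[...,0]>172))&(hsv[...,1]>120)
    v,u=np.where(m); q=np.array([onz(c,a,b,.161)[:2] for a,b in zip(u,v)])
    if len(q)>3: print("red line",len(q),q.min(0),q.max(0),q.mean(0))
    pts,z=top(.11,.135,.126,(hsv[...,0]>12)&(hsv[...,0]<30)&(hsv[...,1]>90)); print("ring",z,cv2.minEnclosingCircle((pts*1000).astype(np.float32)))
    m=roi&(Z>.012)&(Z<.028); pl=[onz(c,a,b,.02)[:2] for b,a in zip(*np.where(m))]; print("plate",np.median(Z[m]),cv2.minAreaRect((np.array(pl)*1000).astype(np.float32)))
def bar(c,x=.445,y=.09):
    P=cloud(c); hsv=cv2.cvtColor(c["pixels"],cv2.COLOR_RGB2HSV); X,Y,Z=P[...,0],P[...,1],P[...,2]
    roi=(abs(X-x)<.05)&(abs(Y-y)<.1)&(Z>.028)&(c["depth"]>0)
    m=(roi&(hsv[...,0]>4)&(hsv[...,0]<17)&(hsv[...,1]>180)&(Z>.04)).astype(np.uint8)
    q=np.array([onz(c,u,v,.05)[:2] for v,u in zip(*np.where(m))]); print("orange z",np.median(Z[m>0]),cv2.minAreaRect((q*1000).astype(np.float32)))
    m=roi&(hsv[...,1]<60)&(Z>.04)&(Z<.055)
    q=np.array([onz(c,u,v,.046)[:2] for v,u in zip(*np.where(m))])*1000; print("steel z",np.median(Z[m]),q.min(0),q.max(0),cv2.minAreaRect(q.astype(np.float32)))
E
python3 - <<'E'
from g import *
w=load("w1.npz"); gauge(w); bar(w); print("scene"); a=load("scene0.npz"); gauge(a); bar(a)
E
```

```text
head 0.16121482209624216 ((597.932373046875, 195.333740234375), (34.57014846801758, 35.20403289794922), 89.64241027832031)
red line 39 [0.58174882 0.19547585] [0.59678756 0.19623072] [0.58945724 0.19586302]
ring 0.12627572956834093 ((598.3112182617188, 194.75131225585938), 28.667694091796875)
plate 0.020460622450781646 ((599.7673950195312, 130.7671661376953), (249.93902587890625, 257.7230224609375), 89.0518569946289)
orange z 0.0504243064541835 ((445.03033447265625, 52.94761657714844), (39.08790588378906, 18.278425216674805), 88.22066497802734)
steel z 0.0464602059303828 [438.28552578  75.0688308 ] [455.60098827 158.86254801] ((447.2100524902344, 116.89764404296875), (84.44525146484375, 14.093645095825195), 86.8421401977539)
scene
head 0.160327757185174 ((602.6962890625, 198.7686004638672), (34.08830261230469, 39.91262435913086), 89.50379943847656)
ring 0.12463830508324869 ((605.7191162109375, 198.97767639160156), 32.064483642578125)
plate 0.020099364077496684 ((599.179443359375, 128.62022399902344), (250.46661376953125, 265.6244201660156), 89.56924438476562)
orange z 0.049867601453625565 ((448.6055603027344, 50.26268768310547), (35.78532028198242, 19.060388565063477), 85.54014587402344)
steel z 0.04623030997906019 [434.29991509  73.88355005] [457.47205086 157.17628679] ((446.4001770019531, 115.67318725585938), (84.04598236083984, 19.0903377532959), 85.3167724609375)
```

>>> {"op": "play_rows", "data": {
  "targets": "-1 -1.5 -3.5 0.5 0 0 0;-1 -1.2 -3.5 0.9 0 0 0;-1 -1.5 -3.2 1 0 0 0;-1 0 0 0 0 0 0;-1 0 0 0 0 0 0"
}}

```text
time: 1.03
tcp_pos: [0.4428, 0.0511, 0.2212]
tool_rot: [0.708, 0.706, -0.001, -0.001]
force: [1.2, 0.7, -0.3]
gripper_width: 0.087
finger_force: 0.0
```

Run:
```python
from g import *
w=cam("wrist"); save(w,"w2"); np.savez("w2.npz",**w); print(manip.get_obs()["tcp_pos"]); bar(w); gauge(w)
```

```text
[0.44552476 0.05113016 0.22208608]
orange z 0.05050424645829288 ((443.57183837890625, 52.67180252075195), (40.481529235839844, 15.613383293151855), 86.37141418457031)
steel z 0.04642278689088786 [438.50808532  75.24990352] [454.1588919  159.39447074] ((446.296142578125, 117.2705307006836), (84.59320831298828, 11.965832710266113), 86.86177062988281)
head 0.16108118869310745 ((596.2257080078125, 188.41868591308594), (23.56194496154785, 39.491451263427734), 89.1365966796875)
red line 82 [0.5821533  0.19534413] [0.5982466  0.19744748] [0.59049741 0.1964439 ]
ring 0.12608134568454954 ((592.6436767578125, 188.80027770996094), 29.747394561767578)
plate 0.020226215027357358 ((634.7720336914062, 123.07648468017578), (239.47604370117188, 181.63287353515625), 89.43518829345703)
```

>>> {"op": "play_rows", "data": {
  "targets": "-1 0.1 -0.1 4 0 0 2.8;-1 0 0 4 0 0 0;-1 0 0 4 0 0 0;-1 0 0 3 0 0 0;-1 0 0 2 0 0 0;-1 0 0 1.5 0 0 0;-1 0 0 0 0 0 0;-1 0 0 0 0 0 0"
}}

```text
time: 1.75
tcp_pos: [0.4456, 0.053, 0.0362]
tool_rot: [0.724, 0.69, 0.0, 0.0]
force: [-0.6, -0.5, -0.3]
gripper_width: 0.0872
finger_force: 0.0
```

>>> {"op": "play_rows", "data": {
  "targets": "-1 0 -0.15 1.5 0 0 0;-1 0 0 0 0 0 0;1 0 0 0 0 0 0;1 0 0 0 0 0 0;1 0 0 0 0 0 0;1 0 0 0 0 0 0;1 0 0 0 0 0 0;1 0 0 0 0 0 0;1 0 0 0 0 0 0;1 0 0 0 0 0 0"
}}

```text
time: 2.58
tcp_pos: [0.4419, 0.0534, 0.0222]
tool_rot: [0.724, 0.69, 0.0, 0.0]
force: [-0.3, -0.4, 0.9]
gripper_width: 0.0416
finger_force: 0.0
```

>>> {"op": "play_rows", "data": {
  "targets": "1 0 0 0 0 0 0;1 0 0 0 0 0 0;1 0 0 0 0 0 0;1 0 0 0 0 0 0;1 0 0 0 0 0 0;1 0 0 0 0 0 0"
}}

```text
time: 3.08
tcp_pos: [0.442, 0.0534, 0.0221]
tool_rot: [0.724, 0.69, 0.0, 0.0]
force: [0.3, -0.8, -1.0]
gripper_width: 0.0196
finger_force: 29.9
```

>>> {"op": "play_rows", "data": {
  "targets": "1 0 0 0 0 0 0;1 0 0 -2 0 0 0;1 0 0 -3 0 0 0;1 0 0 -4 0 0 0;1 0 0 -4 0 0 0;1 0 0 -2 0 0 0;1 0 0 0 0 0 0"
}}

```text
time: 3.67
tcp_pos: [0.4447, 0.0532, 0.1762]
tool_rot: [0.724, 0.69, 0.003, 0.004]
force: [0.5, -0.2, -2.4]
gripper_width: 0.0197
finger_force: 29.9
```

>>> {"op": "play_rows", "data": {
  "targets": "1 0 0 0 0 0 7.1;1 0 0 0 0 0 7.1;1 0 0 0 0 0 7.1;1 0 0 0 0 0 7.1;1 0 0 0 0 0 7.1;1 0 0 0 0 0 7.1;1 0 0 0 0 0 7.1;1 0 0 0 0 0 7.1;1 0 0 0 0 0 7.1;1 0 0 0 0 0 7.1"
}}

```text
time: 4.5
tcp_pos: [0.4404, 0.0536, 0.1706]
tool_rot: [0.99, 0.138, -0.002, -0.001]
force: [0.1, 0.6, -1.2]
gripper_width: 0.0199
finger_force: 29.9
```

>>> {"op": "play_rows", "data": {
  "targets": "1 0 0 0 0 0 7.1;1 0 0 0 0 0 7.1;1 0 0 0 0 0 2;1 0 -3 0 0 0 0;1 0 -3 0 0 0 0;1 0.8 -3 0 0 0 0;1 0.8 -3 0 0 0 0;1 0 -2.2 0 0 0 0;1 0 0 0 0 0 0;1 0 0 0 0 0 0"
}}

```text
time: 5.33
tcp_pos: [0.4564, 0.1961, 0.1705]
tool_rot: [1.0, 0.001, -0.002, 0.0]
force: [0.1, -0.2, -1.1]
gripper_width: 0.0196
finger_force: 29.9
```

Run:
```python
from g import *
o=manip.get_obs(); print(o["tcp_pos"],o["tool_rot"],o["joint_positions"],o["force"])
w=cam("wrist"); save(w,"w3"); np.savez("w3.npz",**w); gauge(w)
```

```text
[0.45636604 0.19608879 0.17052007] [ 9.99997309e-01  1.37576609e-03 -1.81213527e-03  4.54185071e-04] [ 1.80605962e-01  4.34596154e-01  1.80149625e+00 -3.13945278e-04
  9.09228426e-01  1.74884409e+00] [ 0.08251933 -0.19251109 -1.11671727]
head 0.16133458664902622 ((585.3099365234375, 195.74099731445312), (13.251564025878906, 33.870582580566406), 0.1520632952451706)
red line 185 [ 0.43469292 -0.00175366] [0.59193701 0.19672289] [0.52022256 0.11321477]
ring 0.12626932140229413 ((596.3629150390625, 195.3324737548828), 28.677431106567383)
plate 0.020358010990914027 ((551.7832641601562, 146.16815185546875), (219.8851776123047, 164.6260986328125), 89.90431213378906)
```

View pics/w3.png

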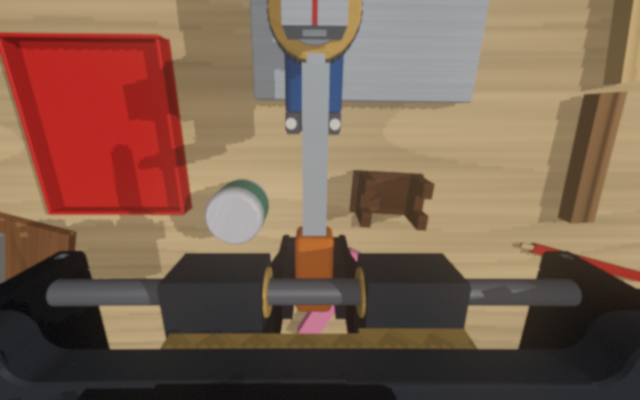

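```bash
cat >> g.py <<'E'
def align(c,zb):
    P=cloud(c); X,Y,Z=P[...,0],P[...,1],P[...,2]; ok=(c["depth"]>0)
    hsv=cv2.cvtColor(c["pixels"],cv2.COLOR_RGB2HSV)
    m=ok&(abs(Z-zb)<.006)&(hsv[...,1]<70); m[:, :250]=0; m[:,380:]=0
    rows=[v for v in range(0,225,4) if m[v].sum()>8]
    for v in rows[::5]+rows[-1:]:
        u=np.where(m[v])[0]; a,b=onz(c,u[0]-.5,v,zb),onz(c,u[-1]+.5,v,zb); print("bar row",v,((a+b)/2).round(4),"w",(b-a)[1].round(4),"z",np.median(Z[v,u]).round(4))
    m=ok&(abs(Z-.158)<.006)&(X>.51)&(X<.55); n,l,s,ce=cv2.connectedComponentsWithStats(m.astype(np.uint8))
    for k in range(1,n):
        if s[k,4]>8: print("prong",s[k],ce[k].round(1),onz(c,*ce[k],.158).round(4))
    m=ok&(abs(Z-.161)<.005)&(X>.57)&(X<.63)
    for v in np.where(m.sum(1)>10)[0][::4]:
        u=np.where(m[v])[0]; a,b=onz(c,u[0]-.5,v,.161),onz(c,u[-1]+.5,v,.161); print("head row",v,((a+b)/2).round(4),"w",(b-a)[1].round(4))
E
python3 - <<'E'
from g import *
align(load("w3.npz"),.1955)
E
```

```text
bar row 56 [0.5614 0.1956 0.1955] w -0.0076 z 0.1919
bar row 76 [0.5536 0.1958 0.1955] w -0.0117 z 0.1936
bar row 96 [0.5455 0.1957 0.1955] w -0.0119 z 0.1942
bar row 116 [0.537  0.1959 0.1955] w -0.0117 z 0.1942
bar row 136 [0.5282 0.1959 0.1955] w -0.0119 z 0.1947
bar row 156 [0.519  0.1959 0.1955] w -0.0122 z 0.1946
bar row 176 [0.5094 0.1961 0.1955] w -0.012 z 0.1944
bar row 196 [0.4994 0.196  0.1955] w -0.0122 z 0.1945
bar row 216 [0.4889 0.196  0.1955] w -0.0115 z 0.1948
bar row 224 [0.4846 0.196  0.1955] w -0.0116 z 0.195
prong [285 113  15  22 301] [292.5 123.2] [0.5319 0.2085 0.158 ]
prong [328 113  12  22 246] [333.3 123.6] [0.5318 0.1849 0.158 ]
head row 0 [0.5919 0.1962 0.161 ] w -0.0337
head row 4 [0.5902 0.1962 0.161 ] w -0.0338
head row 8 [0.5885 0.1962 0.161 ] w -0.034
head row 12 [0.5867 0.1962 0.161 ] w -0.0341
head row 16 [0.585  0.1962 0.161 ] w -0.0342
head row 20 [0.5832 0.1964 0.161 ] w -0.0338
head row 24 [0.5814 0.1964 0.161 ] w -0.034
head row 28 [0.5796 0.1921 0.161 ] w -0.0243
```

>>> {"op": "play_rows", "data": {
  "targets": "1 0 -0.04 1 0 0.8 0.2;1 0 0 1 0 0 0;1 0 0 1 0 0 0;1 0 0 0.7 0 0 0;1 0 0 0.5 0 0 0;1 0 0 0 0 0 0;1 0 0 0 0 0 0;1 0 0 0 0 0 0"
}}

```text
time: 6.05
tcp_pos: [0.4582, 0.1956, 0.1302]
tool_rot: [1.0, -0.002, 0.007, -0.0]
force: [-1.0, 0.1, -1.4]
gripper_width: 0.0197
finger_force: 30.0
```

Run:
```python
from g import *
o=manip.get_obs(); print(o["tcp_pos"],o["tool_rot"],o["force"])
w=cam("wrist"); np.savez("w4.npz",**w); align(w,o["tcp_pos"][2]+.025)
```

```text
[0.45821056 0.19555905 0.1301522 ] [ 9.99975400e-01 -1.98608248e-03  6.72708888e-03 -1.63543096e-05] [-0.97212492  0.13618052 -1.35709257]
bar row 0 [0.5837 0.1965 0.1552] w -0.0347 z 0.1608
bar row 124 [0.5349 0.1969 0.1552] w -0.0316 z 0.1596
bar row 144 [0.5258 0.1851 0.1552] w -0.0065 z 0.1592
bar row 144 [0.5258 0.1851 0.1552] w -0.0065 z 0.1592
prong [275 118  20  27 496] [284.4 130.9] [0.532  0.2084 0.158 ]
prong [329 118  16  28 421] [336.4 131.5] [0.5317 0.185  0.158 ]
head row 0 [0.5819 0.1963 0.161 ] w -0.0336
head row 4 [0.5805 0.1963 0.161 ] w -0.0337
head row 8 [0.5792 0.1929 0.161 ] w -0.024
```

```bash
cat >> g.py <<'E'
def barline(c,zb):
    P=cloud(c); X,Y,Z=P[...,0],P[...,1],P[...,2]; hsv=cv2.cvtColor(c["pixels"],cv2.COLOR_RGB2HSV)
    for v in range(40,225,12):
        m=(abs(Y[v]-.196)<.0088)&(abs(Z[v]-zb)<.007)&(hsv[v,:,1]<80)
        u=np.where(m)[0]
        if len(u)<8: continue
        z=np.median(Z[v,u]); a,b=onz(c,u[0]-.5,v,z),onz(c,u[-1]+.5,v,z); print(v,u[0],u[-1],((a+b)/2).round(4),"w",(a-b)[1].round(4))
E
python3 - <<'E'
from g import *
c=load("w4.npz"); barline(c,.155); save(c,"w4")
E
python3 - <<'E'
from g import *
c=load("w4.npz"); P=cloud(c)
for v in range(20,230,15): print(v,[P[v,u].round(4).tolist() for u in (300,314)],c["pixels"][v,[300,314]].tolist())
E
```

```text
20 [[0.5813, 0.2014, 0.1375], [0.5815, 0.1949, 0.1368]] [[126, 127, 129], [127, 128, 130]]
35 [[0.5775, 0.202, 0.1267], [0.5775, 0.1949, 0.1265]] [[148, 119, 70], [139, 113, 71]]
50 [[0.5708, 0.2021, 0.1261], [0.5707, 0.1949, 0.1266]] [[161, 131, 76], [177, 147, 92]]
65 [[0.5562, 0.2001, 0.1785], [0.5563, 0.195, 0.1782]] [[126, 128, 131], [143, 146, 147]]
80 [[0.5514, 0.2002, 0.1772], [0.5514, 0.195, 0.1772]] [[144, 147, 151], [148, 150, 152]]
95 [[0.5463, 0.2004, 0.1744], [0.5462, 0.1951, 0.1762]] [[144, 147, 151], [148, 150, 152]]
110 [[0.5409, 0.2005, 0.1744], [0.5408, 0.1951, 0.1743]] [[138, 142, 149], [148, 150, 153]]
125 [[0.5352, 0.2007, 0.1739], [0.5352, 0.1951, 0.1738]] [[137, 137, 140], [149, 150, 153]]
140 [[0.5292, 0.2008, 0.1727], [0.5292, 0.1951, 0.1721]] [[148, 144, 140], [150, 150, 152]]
155 [[0.5229, 0.201, 0.1711], [0.5228, 0.1951, 0.1703]] [[165, 154, 140], [150, 150, 152]]
170 [[0.5162, 0.2012, 0.1688], [0.5161, 0.1952, 0.1687]] [[168, 155, 137], [151, 151, 153]]
185 [[0.4691, 0.2094, 0.0018], [0.5091, 0.1952, 0.1671]] [[180, 163, 136], [150, 151, 152]]
200 [[0.4525, 0.2098, 0.0002], [0.5015, 0.1952, 0.1651]] [[190, 170, 139], [149, 150, 151]]
215 [[0.4361, 0.2101, 0.0007], [0.4936, 0.1952, 0.1633]] [[185, 165, 132], [151, 152, 152]]
```

View pics/w4.png

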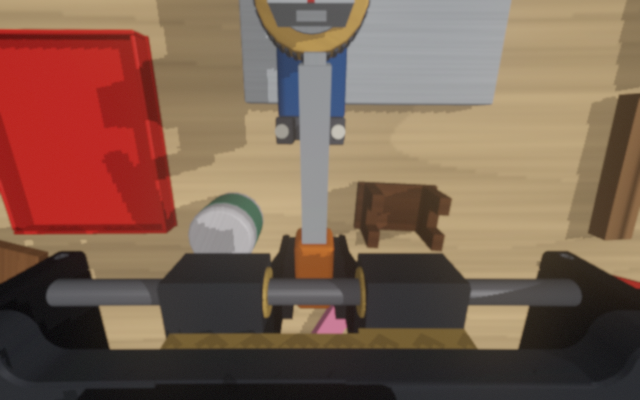

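>>> {"op": "play_rows", "data": {
  "targets": "1 0 0 -1.5 0 0 0;1 0 -0.1 -1.5 0 0 0;1 -0.2 0 0 0 -6.8 0;1 -0.2 0 0 0 -6.8 0;1 0 0 0 0 0 0;1 0 0 0 0 0 0;1 0 0 0 0 0 0"
}}

```text
time: 6.68
tcp_pos: [0.4527, 0.1968, 0.1598]
tool_rot: [0.994, -0.002, -0.112, -0.0]
force: [-1.1, 0.0, -1.9]
gripper_width: 0.0197
finger_force: 30.0
```

```bash
cat > m.py <<'E'
from g import *
import sys
def m(n):
    o=manip.get_obs(); c=cam("wrist"); np.savez(n+".npz",**c); save(c,n)
    print("tcp",o["tcp_pos"].round(4),"tool x,z",R.from_quat(o["tool_rot"]).as_matrix()[:,[0,2]].T.round(3).tolist(),"F",o["force"].round(1))
    P=cloud(c); g=cv2.cvtColor(c["pixels"],cv2.COLOR_RGB2HSV); X,Y,Z=P[...,0],P[...,1],P[...,2]
    zs=[]
    for v in range(10,235,15):
        # bar: run of grey pixels about col 314 at similar depth
        d=c["depth"][v]; k=(abs(d-d[314])<.004)&(g[v,:,1]<75)&(abs(np.arange(640)-314)<50)
        if not k[314]: continue
        a=b=314
        while k[a-1]: a-=1
        while k[b+1]: b+=1
        z=np.median(Z[v,a:b+1]); p,q=onz(c,a-.5,v,z),onz(c,b+.5,v,z)
        print(v,a,b,((p+q)/2).round(4),"w",(p-q)[1].round(4))
    k=(abs(Z-.158)<.005)&(abs(X-.532)<.012)&(abs(Y-.1965)>.007)&(abs(Y-.1965)<.025)
    n_,l,s,ce=cv2.connectedComponentsWithStats(k.astype(np.uint8))
    for i in range(1,n_):
        if s[i,4]>30: print("prong",s[i],onz(c,*ce[i],.158).round(4), "inner y",onz(c,s[i,0]-.5,ce[i,1],.158)[1].round(4),onz(c,s[i,0]+s[i,2]-.5,ce[i,1],.158)[1].round(4))
if __name__=="__main__": m(sys.argv[1])
E
python3 m.py w5
```

```text
tcp [0.4527 0.1968 0.1598] tool x,z [[0.975, -0.003, -0.222], [-0.222, 0.0, -0.975]] F [-1.1  0.  -1.9]
10 304 323 [0.5783 0.1964 0.1287] w 0.0098
55 304 325 [0.5623 0.1961 0.1817] w 0.008
70 298 316 [0.5576 0.1988 0.1835] w 0.0069
85 307 324 [0.5525 0.1957 0.1838] w 0.0067
100 299 329 [0.5471 0.1963 0.1837] w 0.0118
115 299 329 [0.5415 0.1963 0.1839] w 0.0121
130 300 325 [0.5355 0.197  0.1838] w 0.0105
145 300 328 [0.5292 0.1964 0.1837] w 0.012
160 300 328 [0.5226 0.1964 0.1838] w 0.0123
175 301 327 [0.5157 0.1964 0.1839] w 0.0118
190 301 327 [0.5083 0.1964 0.184 ] w 0.0121
205 301 326 [0.5005 0.1967 0.1841] w 0.012
220 302 326 [0.492  0.1965 0.184 ] w 0.0119
prong [280 107  18  28 469] [0.5325 0.2084 0.158 ] inner y 0.213 0.2043
prong [329 107  17  28 414] [0.5322 0.1853 0.158 ] inner y 0.1893 0.1811
```

>>> {"op": "play_rows", "data": {
  "targets": "1 0.09 -0.01 0.4 0 0 0;1 0.09 0 0.4 0 0 0;1 0.09 0 0.4 0 0 0;1 0 0 0 0 0 0;1 0 0 0 0 0 0"
}}

```text
time: 7.15
tcp_pos: [0.4534, 0.1969, 0.1477]
tool_rot: [0.994, -0.002, -0.112, -0.0]
force: [-0.6, 0.2, -1.3]
gripper_width: 0.0196
finger_force: 30.0
```

```bash
python3 m.py w6
```

```text
tcp [0.4534 0.1969 0.1477] tool x,z [[0.975, -0.003, -0.222], [-0.222, 0.001, -0.975]] F [-0.6  0.2 -1.3]
10 304 324 [0.5784 0.1963 0.1292] w 0.0095
55 304 325 [0.563  0.1963 0.169 ] w 0.008
70 298 330 [0.5583 0.1965 0.1713] w 0.012
85 299 330 [0.5531 0.1963 0.1712] w 0.012
100 299 329 [0.5479 0.1965 0.1717] w 0.0118
115 299 329 [0.5422 0.1965 0.1718] w 0.0121
130 300 328 [0.5361 0.1965 0.1713] w 0.0117
145 300 328 [0.5299 0.1965 0.1714] w 0.012
160 300 328 [0.5233 0.1966 0.1715] w 0.0123
175 301 327 [0.5163 0.1966 0.1717] w 0.0118
190 301 327 [0.5089 0.1966 0.1717] w 0.0121
205 301 326 [0.5012 0.1969 0.1719] w 0.012
220 302 326 [0.4927 0.1966 0.1718] w 0.0119
prong [278 114  19  30 533] [0.5327 0.2085 0.158 ] inner y 0.2129 0.2044
prong [330 115  18  30 517] [0.5323 0.1856 0.158 ] inner y 0.1895 0.1815
```

>>> {"op": "play_rows", "data": {
  "targets": "1 0.09 0 0.4 0 0 0;1 0.09 0 0.4 0 0 0;1 0.09 0 0.4 0 0 0;1 0.09 0 0.4 0 0 0;1 0.1 0 0.45 0 0 0;1 0 0 0 0 0 0;1 0 0 0 0 0 0"
}}

```text
time: 7.78
tcp_pos: [0.4537, 0.1969, 0.1266]
tool_rot: [0.994, -0.002, -0.112, -0.0]
force: [0.7, 0.6, -1.9]
gripper_width: 0.0199
finger_force: 30.0
```

```bash
python3 m.py w7
```

```text
tcp [0.4537 0.1969 0.1266] tool x,z [[0.975, -0.003, -0.222], [-0.222, 0.001, -0.975]] F [ 0.7  0.6 -1.9]
55 304 325 [0.5633 0.1962 0.1483] w 0.008
70 298 330 [0.5585 0.1964 0.1502] w 0.012
85 299 330 [0.5534 0.1962 0.1501] w 0.012
100 299 329 [0.5481 0.1964 0.1506] w 0.0118
115 299 329 [0.5424 0.1964 0.1504] w 0.0122
130 300 328 [0.5364 0.1965 0.1504] w 0.0117
145 300 328 [0.5302 0.1965 0.1505] w 0.012
160 300 328 [0.5236 0.1965 0.1507] w 0.0123
175 301 327 [0.5166 0.1965 0.1507] w 0.0118
190 301 327 [0.5091 0.1965 0.1505] w 0.0122
205 301 326 [0.5015 0.1968 0.151 ] w 0.012
220 302 326 [0.493  0.1966 0.1508] w 0.0119
prong [272 128  23  35 718] [0.5328 0.2085 0.158 ] inner y 0.2129 0.204
prong [332 128  22  35 690] [0.5326 0.1855 0.158 ] inner y 0.1897 0.1812
```

>>> {"op": "play_rows", "data": {
  "targets": "1 0.5 0 -0.11 0 0 0;1 0.5 0 -0.11 0 0 0;1 0.5 0 -0.11 0 0 0;1 0.5 0 -0.11 0 0 0;1 0 0 0 0 0 0"
}}

```text
time: 8.25
tcp_pos: [0.4764, 0.1969, 0.127]
tool_rot: [0.994, -0.002, -0.11, -0.0]
force: [0.2, -0.2, -2.4]
gripper_width: 0.0197
finger_force: 30.0
```

>>> {"op": "play_rows", "data": {
  "targets": "1 0.5 0 -0.11 0 0 0;1 0.5 0 -0.11 0 0 0;1 0 0 0 0 0 0"
}}

```text
time: 8.5
tcp_pos: [0.4862, 0.1968, 0.1268]
tool_rot: [0.994, -0.002, -0.11, -0.0]
force: [-0.6, -0.4, -1.6]
gripper_width: 0.0195
finger_force: 30.0
```

>>> {"op": "play_rows", "data": {
  "targets": "1 0.4 0 -0.09 0 0 0;1 0.4 0 -0.09 0 0 0;1 0.2 0 -0.04 0 0 0;1 0 0 0 0 0 0"
}}

```text
time: 8.83
tcp_pos: [0.4956, 0.1968, 0.1267]
tool_rot: [0.994, -0.002, -0.111, -0.0]
force: [-0.6, 0.4, -2.1]
gripper_width: 0.0198
finger_force: 30.0
```

>>> {"op": "play_rows", "data": {
  "targets": "1 0.15 0 -0.03 0 0 0;1 0.1 0 -0.02 0 0 0;1 0 0 0 0 0 0"
}}

```text
time: 9.08
tcp_pos: [0.4975, 0.1968, 0.1266]
tool_rot: [0.994, -0.002, -0.111, -0.0]
force: [0.2, 0.4, -2.3]
gripper_width: 0.0195
finger_force: 30.0
```

```bash
python3 m.py w8
```

```text
tcp [0.4975 0.1968 0.1266] tool x,z [[0.975, -0.003, -0.221], [-0.221, 0.001, -0.975]] F [ 0.2  0.4 -2.3]
25 296 342 [0.6166 0.1942 0.1285] w 0.019
40 265 363 [0.6122 0.1962 0.1615] w 0.0311
55 265 355 [0.608  0.1975 0.1615] w 0.0293
70 299 348 [0.6036 0.1931 0.1613] w 0.0165
85 265 363 [0.5989 0.1963 0.1613] w 0.0335
145 300 328 [0.574  0.1963 0.1505] w 0.012
160 300 328 [0.5673 0.1964 0.1504] w 0.0123
175 301 327 [0.5604 0.1964 0.1506] w 0.0118
190 301 327 [0.5531 0.1964 0.1508] w 0.0121
205 301 326 [0.5451 0.1967 0.1507] w 0.012
220 302 326 [0.5368 0.1965 0.1508] w 0.0119
prong [279 220  21  34 520] [0.5334 0.2083 0.158 ] inner y 0.2129 0.2032
prong [329 221  18  33 495] [0.533  0.1856 0.158 ] inner y 0.1898 0.1814
```

>>> {"op": "play_rows", "data": {
  "targets": "1 0.1 0 -0.02 0 0 0;1 0.1 0 -0.02 0 0 0;1 0 0 0 0 0 0;1 0 0 0 0 0 0"
}}

```text
time: 9.47
tcp_pos: [0.4986, 0.1968, 0.1265]
tool_rot: [0.994, -0.002, -0.112, -0.0]
force: [-3.3, 0.6, -2.0]
gripper_width: 0.0193
finger_force: 30.0
```

>>> {"op": "play_rows", "data": {
  "targets": "1 0.1 0 -0.02 0 0 0;1 0 0 0 0 0 0;1 0 0 0 0 0 0"
}}

```text
time: 9.72
tcp_pos: [0.4987, 0.1967, 0.1264]
tool_rot: [0.994, -0.002, -0.113, -0.0]
force: [-5.6, 0.3, -0.3]
gripper_width: 0.0196
finger_force: 30.0
```

>>> {"op": "play_rows", "data": {
  "targets": "-1 0 0 0 0 0 0;-1 0 0 0 0 0 0;-1 0 0 0 0 0 0;-1 0 0 0 0 0 0;-1 0 0 0 0 0 0;-1 0 0 0 0 0 0;-1 -0.22 0 -0.98 0 0 0;-1 -0.44 0 -1.95 0 0 0;-1 -0.66 0 -2.9 0 0 0;-1 -0.44 0 -1.95 0 0 0"
}}

```text
time: 10.55
tcp_pos: [0.5011, 0.1969, 0.2087]
tool_rot: [0.994, -0.002, -0.111, -0.0]
force: [0.8, 0.1, 0.8]
gripper_width: 0.0782
finger_force: 0.0
```

>>> {"op": "play_rows", "data": {
  "targets": "-1 0 0 0 0 6.4 0;-1 0 0 0 0 6.4 0;-1 2 0 0 0 0 0;-1 0 0 0 0 0 0;-1 0 0 0 0 0 0"
}}

```text
time: 10.97
tcp_pos: [0.5215, 0.1968, 0.2075]
tool_rot: [1.0, -0.002, 0.001, -0.0]
force: [0.4, 0.2, -0.2]
gripper_width: 0.0865
finger_force: 0.0
```

```bash
python3 m.py w9
python3 - <<'E'
from g import *
c=load("w9.npz"); gauge(c)
E
```

```text
tcp [0.5215 0.1968 0.2075] tool x,z [[1.0, -0.004, 0.003], [0.003, 0.0, -1.0]] F [ 0.4  0.2 -0.2]
100 289 339 [0.6108 0.1962 0.1613] w 0.0344
115 290 324 [0.6011 0.201  0.1615] w 0.0239
160 307 321 [0.5683 0.1963 0.1498] w 0.0113
175 307 319 [0.5568 0.1971 0.1499] w 0.01
190 307 321 [0.5449 0.1964 0.15  ] w 0.0117
205 307 321 [0.5326 0.1964 0.15  ] w 0.0119
prong [293 200  11  17 175] [0.5326 0.2086 0.158 ] inner y 0.2129 0.2045
prong [323 200  11  18 176] [0.5322 0.1854 0.158 ] inner y 0.1899 0.1815
head 0.16149331606515416 ((597.3348388671875, 195.4619140625), (34.050323486328125, 34.51430130004883), 89.76826477050781)
red line 176 [0.49578611 0.19553602] [0.596466   0.37407795] [0.52590559 0.29569309]
ring 0.126367338584497 ((620.2445678710938, 200.0605010986328), 15.183444023132324)
plate 0.02040198410199351 ((577.3103637695312, 146.33798217773438), (219.5615234375, 218.34986877441406), 89.34921264648438)
```

View pics/w9.png

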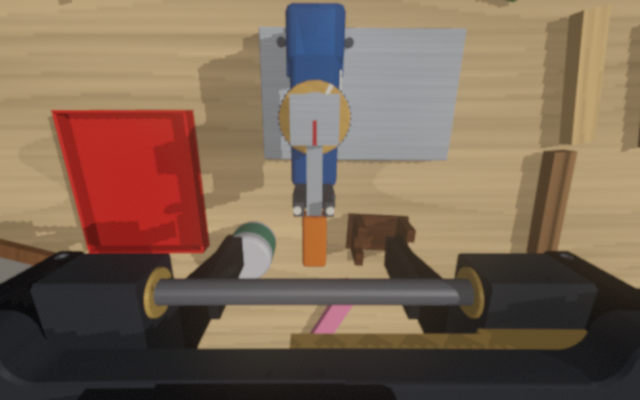

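>>> {"op": "play_rows", "data": {
  "targets": "-1 3.8 0.06 0 0 0 0;-1 3.8 0 0 0 0 0;-1 0 0 0 0 0 -6.5;-1 0 0 0 0 0 -6.5;-1 0 0 0 0 0 -6.5;-1 0 0 0 0 0 -6.5;-1 0 0 0 0 0 -6.5;-1 0 0 0 0 0 -6.5;-1 0 0 0 0 0 -6;-1 0 0 0 0 0 0"
}}

```text
time: 11.85
tcp_pos: [0.5973, 0.1959, 0.2066]
tool_rot: [0.924, 0.382, 0.0, 0.0]
force: [1.0, -0.8, 0.2]
gripper_width: 0.087
finger_force: 0.0
```

>>> {"op": "play_rows", "data": {
  "targets": "-1 0 0 0 0 0 0;-1 0 0 0 0 0 0"
}}

```text
time: 12.02
tcp_pos: [0.5969, 0.1958, 0.2065]
tool_rot: [0.925, 0.38, 0.0, 0.0]
force: [0.5, 0.1, 0.8]
gripper_width: 0.0872
finger_force: 0.0
```

>>> {"op": "play_rows", "data": {
  "targets": "-1 0.1 0.04 3 0 0 0;-1 0 0 3 0 0 0;-1 0 0 2 0 0 0;-1 0 0 1.4 0 0 0;-1 0 0 0.8 0 0 0;-1 0 0 0 0 0 0;-1 0 0 0 0 0 0"
}}

```text
time: 12.6
tcp_pos: [0.5979, 0.1963, 0.1045]
tool_rot: [0.925, 0.381, 0.0, 0.0]
force: [0.3, -0.1, -0.6]
gripper_width: 0.087
finger_force: 0.0
```

>>> {"op": "play_rows", "data": {
  "targets": "1 0 0 0 0 0 0;1 0 0 0 0 0 0;1 0 0 0 0 0 0;1 0 0 0 0 0 0;1 0 0 0 0 0 0;1 0 0 0 0 0 0;1 0 0 0 0 0 0;1 0 0 0 0 0 0"
}}

```text
time: 13.27
tcp_pos: [0.5976, 0.1963, 0.1048]
tool_rot: [0.925, 0.381, 0.0, 0.0]
force: [-0.9, -0.4, 2.6]
gripper_width: 0.0571
finger_force: 30.0
```

>>> {"op": "play_rows", "data": {
  "targets": "1 0 0 0 0 0 5;1 0 0 0 0 0 5;1 0 0 0 0 0 5;1 0 0 0 0 0 0"
}}

```text
time: 13.6
tcp_pos: [0.5977, 0.1963, 0.1048]
tool_rot: [0.966, 0.257, 0.0, 0.0]
force: [-0.3, -0.4, 3.3]
gripper_width: 0.0576
finger_force: 30.0
```

Run:
```python
from h import *
o=manip.get_obs(); print({k:(v.round(3) if hasattr(v,"round") else v) for k,v in o.items()})
```

```text
{'time': 13.6, 'joint_positions': array([ 0.14 ,  0.678,  1.52 , -0.   ,  0.944,  1.192]), 'dq': array([-0.002, -0.002, -0.001,  0.004, -0.001, -0.103]), 'joint_torque': array([  0.076, -44.62 , -13.496,   0.091,  -0.257,   0.473]), 'tcp_pos': array([0.598, 0.196, 0.105]), 'tool_rot': array([0.966, 0.257, 0.   , 0.   ]), 'force': array([-0.296, -0.355,  3.302]), 'ft_torque': array([-0.052,  0.14 , -0.005]), 'finger_force': 30.002053678035736, 'gripper_width': 0.05763701705189022}
```

>>> {"op": "play_rows", "data": {
  "targets": "1 0 0 0 0 0 5.5;1 0 0 0 0 0 5.5;1 0 0 0 0 0 5.5;1 0 0 0 0 0 5.5;1 0 0 0 0 0 5.5;1 0 0 0 0 0 5.5;1 0 0 0 0 0 5.5;1 0 0 0 0 0 5.5;1 0 0 0 0 0 5.5;1 0 0 0 0 0 5.5"
}}

```text
time: 14.43
tcp_pos: [0.5977, 0.1961, 0.1048]
tool_rot: [0.976, -0.218, 0.0, 0.0]
force: [-0.4, 0.1, 3.8]
gripper_width: 0.0576
finger_force: 30.0
```

>>> {"op": "play_rows", "data": {
  "targets": "1 0 0 0 0 0 0;-1 0 0 0 0 0 0;-1 0 0 0 0 0 0;-1 0 0 0 0 0 0;-1 0 0 0 0 0 0;-1 0 0 0 0 0 0;-1 0 0 0 0 0 0"
}}

```text
time: 15.02
tcp_pos: [0.5974, 0.1962, 0.1041]
tool_rot: [0.976, -0.218, -0.0, 0.0]
force: [0.2, 0.3, -0.0]
gripper_width: 0.0847
finger_force: 0.0
```

Run:
```python
from h import *
o=manip.get_obs(); print(o["tcp_pos"],o["tool_rot"],o["gripper_width"],o["joint_positions"][5])
c=cam("wrist"); save(c,"w10"); np.savez("w10.npz",**c)
im=cv2.resize(c["pixels"][60:300,180:460],None,fx=2,fy=2,interpolation=cv2.INTER_CUBIC); cv2.imwrite("pics/w10c.png",im[...,::-1])
```

```text
[0.59735378 0.19624377 0.10406565] [ 9.75960249e-01 -2.17948484e-01 -2.22151920e-04  3.65822478e-05] 0.08465331117003272 2.150059942743567
```

View pics/w10c.png

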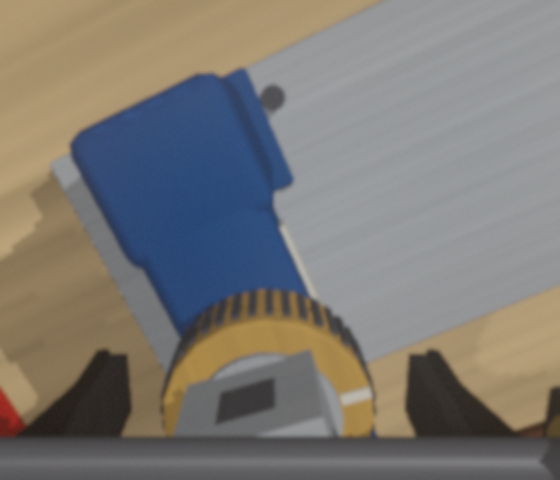

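>>> {"op": "play_rows", "data": {
  "targets": "-1 0 0 0 0 0 -6.7;-1 0 0 0 0 0 -6.7;-1 0 0 0 0 0 -6.7;-1 0 0 0 0 0 -6.7;-1 0 0 0 0 0 -6.7;-1 0 0 0 0 0 -6.5;-1 0 0 0 0 0 0;-1 0 0 0 0 0 0;1 0 0 0 0 0 0;1 0 0 0 0 0 0"
}}

```text
time: 15.9
tcp_pos: [0.5975, 0.1962, 0.1043]
tool_rot: [0.992, 0.128, -0.0, -0.0]
force: [0.5, 0.2, 0.1]
gripper_width: 0.0802
finger_force: 0.0
```

>>> {"op": "play_rows", "data": {
  "targets": "1 0 0 0 0 0 0;1 0 0 0 0 0 0;1 0 0 0 0 0 0;1 0 0 0 0 0 0;1 0 0 0 0 0 0;1 0 0 0 0 0 0;1 0 0 0 0 0 0;1 0 0 0 0 0 0"
}}

```text
time: 16.57
tcp_pos: [0.5975, 0.1962, 0.1043]
tool_rot: [0.992, 0.129, 0.0, 0.0]
force: [-0.2, 0.2, 0.7]
gripper_width: 0.0575
finger_force: 30.0
```

>>> {"op": "play_rows", "data": {
  "targets": "1 0 0 0 0 0 5;1 0 0 0 0 0 5;1 0 0 0 0 0 5;1 0 0 0 0 0 5;1 0 0 0 0 0 5;1 0 0 0 0 0 5;1 0 0 0 0 0 5;1 0 0 0 0 0 0;1 0 0 0 0 0 0"
}}

```text
time: 17.32
tcp_pos: [0.5975, 0.1961, 0.1043]
tool_rot: [0.985, -0.174, -0.0, 0.0]
force: [-0.1, -1.3, -0.5]
gripper_width: 0.0574
finger_force: 30.0
```

```bash
cat > o.py <<'E'
from h import *
o=manip.get_obs(); print(round(o["time"],2),o["tcp_pos"].round(4),o["tool_rot"].round(4),"w",o["gripper_width"].round(4),o["finger_force"],"jt",o["joint_torque"].round(2),"q6",o["joint_positions"][5].round(4),"F",o["force"].round(1),"T",o["ft_torque"].round(3))
E
python3 o.py
```

```text
Traceback (most recent call last):
  File "o.py", line 2, in <module>
    o=manip.get_obs(); print(round(o["time"],2),o["tcp_pos"].round(4),o["tool_rot"].round(4),"w",o["gripper_width"].round(4),o["finger_force"],"jt",o["joint_torque"].round(2),"q6",o["joint_positions"][5].round(4),"F",o["force"].round(1),"T",o["ft_torque"].round(3))
                                                                                                 ^^^^^^^^^^^^^^^^^^^^^^^^
AttributeError: 'float' object has no attribute 'round'
```

>>> {"op": "play_rows", "data": {
  "targets": "1 0 0 0 0 0 4;1 0 0 0 0 0 3;1 0 0 0 0 0 0;1 0 0 0 0 0 0"
}}

```text
time: 17.65
tcp_pos: [0.5975, 0.1961, 0.1043]
tool_rot: [0.972, -0.234, 0.0, 0.0]
force: [0.8, 0.3, 1.1]
gripper_width: 0.0574
finger_force: 30.0
```

```bash
sed -i 's/o\["gripper_width"\].round(4)/o["gripper_width"]/' o.py; python3 o.py
```

```text
17.65 [0.5975 0.1961 0.1043] [ 9.722e-01 -2.340e-01  0.000e+00  1.000e-04] w 0.05742731818497848 30.000245827250183 jt [  0.57 -46.71 -14.01   0.25  -0.09   0.11] q6 2.183 F [0.8 0.3 1.1] T [-0.081  0.1    0.11 ]
```

>>> {"op": "play_rows", "data": {
  "targets": "1 0 0 0 0 0 3;1 0 0 0 0 0 3;1 0 0 0 0 0 0;1 0 0 0 0 0 0"
}}

```text
time: 17.98
tcp_pos: [0.5975, 0.1961, 0.1043]
tool_rot: [0.959, -0.285, 0.0, 0.0]
force: [-0.6, -1.1, -0.0]
gripper_width: 0.0575
finger_force: 30.0
```

```bash
python3 o.py
```

```text
17.98 [0.5975 0.1961 0.1043] [ 9.587e-01 -2.845e-01  0.000e+00  1.000e-04] w 0.057487867911224164 30.000402247533202 jt [  0.61 -46.69 -14.02   0.32  -0.09   0.18] q6 2.2877 F [-0.6 -1.1 -0. ] T [-0.046  0.054  0.159]
```

>>> {"op": "play_rows", "data": {
  "targets": "1 0 0 0 0 0 3;1 0 0 0 0 0 3;1 0 0 0 0 0 0;1 0 0 0 0 0 0"
}}

```text
time: 18.32
tcp_pos: [0.5975, 0.1961, 0.1044]
tool_rot: [0.943, -0.333, 0.0, 0.0]
force: [0.4, -0.2, -0.1]
gripper_width: 0.0572
finger_force: 30.0
```

```bash
python3 o.py
```

```text
18.32 [0.5975 0.1961 0.1044] [ 9.428e-01 -3.332e-01  2.000e-04  4.000e-04] w 0.057245288287992815 29.998447615653276 jt [ -0.21 -46.26 -13.93   0.85  -0.19   0.97] q6 2.391 F [ 0.4 -0.2 -0.1] T [-0.137  0.148  0.905]
```

>>> {"op": "play_rows", "data": {
  "targets": "1 0 0 0 0 0 3;1 0 0 0 0 0 3;1 0 0 0 0 0 0;1 0 0 0 0 0 0"
}}

```text
time: 18.65
tcp_pos: [0.5974, 0.1962, 0.1046]
tool_rot: [0.924, -0.383, 0.0, 0.0]
force: [-0.3, -1.7, 2.6]
gripper_width: 0.058
finger_force: 30.1
```

```bash
python3 o.py
```

```text
18.65 [0.5974 0.1962 0.1046] [ 9.239e-01 -3.827e-01  1.000e-04  2.000e-04] w 0.057978652973286096 30.131057426333427 jt [ -0.26 -45.28 -13.87   0.86  -0.38   0.98] q6 2.4966 F [-0.3 -1.7  2.6] T [-0.173  0.264  1.036]
```

>>> {"op": "play_rows", "data": {
  "targets": "1 0 0 0 0 0 0;-1 0 0 0 0 0 0;-1 0 0 0 0 0 0;-1 0 0 0 0 0 0;-1 0 0 0 0 0 0;-1 0 0 0 0 0 0;-1 0 0 -3 0 0 0;-1 0 0 -4 0 0 0;-1 0 0 -3.5 0 0 0;-1 0 0 0 0 0 -5"
}}

```text
time: 19.48
tcp_pos: [0.6025, 0.1972, 0.2173]
tool_rot: [0.939, -0.343, 0.007, -0.004]
force: [0.6, 0.2, 0.3]
gripper_width: 0.0866
finger_force: 0.0
```

>>> {"op": "play_rows", "data": {
  "targets": "-1 0 0 0 0 0 -7;-1 0 0 0 0 0 -7;-1 0 0 0 0 0 -7;-1 0 0 0 0 0 -7;-1 0 0 0 0 0 -7;-1 0 0 0 0 0 -5.1;-1 -3.8 0 0 0 0 0;-1 -3.8 0 0 0 0 0;-1 0 0 0 0 0 0;-1 0 0 0 0 0 0"
}}

```text
time: 20.32
tcp_pos: [0.5182, 0.1965, 0.2088]
tool_rot: [1.0, -0.001, -0.002, 0.0]
force: [1.1, 0.6, 0.8]
gripper_width: 0.0869
finger_force: 0.0
```

```bash
python3 m.py w11
python3 - <<'E'
from g import *
c=load("w11.npz"); im=cv2.resize(c["pixels"][60:290,200:430],None,fx=2.4,fy=2.4,interpolation=cv2.INTER_CUBIC); cv2.imwrite("pics/w11c.png",im[...,::-1])
P=cloud(c); hsv=cv2.cvtColor(c["pixels"],cv2.COLOR_RGB2HSV)
m=(hsv[...,0]>4)&(hsv[...,0]<17)&(hsv[...,1]>180)&(abs(P[...,2]-.154)<.01)
q=np.array([onz(c,u,v,.154)[:2] for v,u in zip(*np.where(m))])*1000; print(cv2.minAreaRect(q.astype(np.float32)),np.median(P[m][:,2]))
E
```

```text
tcp [0.5182 0.1965 0.2088] tool x,z [[1.0, -0.001, -0.004], [-0.004, -0.0, -1.0]] F [1.1 0.6 0.8]
100 291 340 [0.6073 0.195  0.1615] w 0.0338
130 314 324 [0.5876 0.1926 0.1617] w 0.0077
145 305 320 [0.5758 0.1972 0.1496] w 0.012
160 305 319 [0.5645 0.1976 0.1496] w 0.0114
175 313 319 [0.553  0.1946 0.1501] w 0.0054
190 304 318 [0.5409 0.1985 0.1499] w 0.0118
205 304 318 [0.5286 0.1985 0.1501] w 0.0119
prong [293 195  11  17 178] [0.5326 0.2084 0.158 ] inner y 0.2126 0.2042
prong [323 196  11  17 177] [0.5321 0.1855 0.158 ] inner y 0.1896 0.1812
((503.3311462402344, 198.9796600341797), (17.04233169555664, 41.67967224121094), 89.10746002197266) 0.15412989174409772
```

View pics/w11c.png

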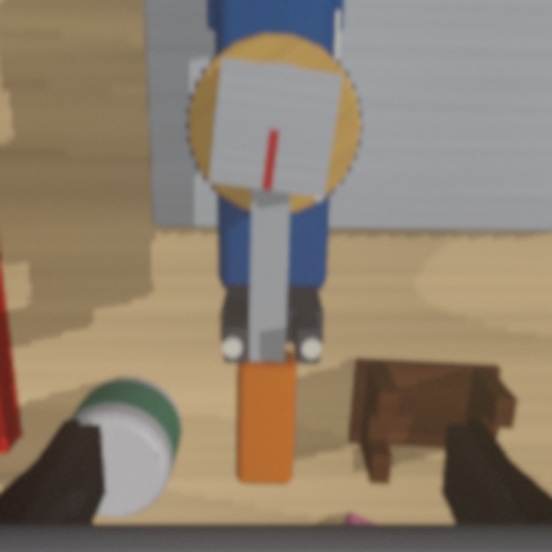

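>>> {"op": "play_rows", "data": {
  "targets": "-1 -1.6 -0.25 2 0 0 1.6;-1 0 0 2.5 0 0 0;-1 0 0 2 0 0 0;-1 0 0 1.4 0 0 0;-1 0 0 0.5 0 0 0;-1 0 0 0 0 0 0;-1 0 0 0 0 0 0"
}}

```text
time: 20.95
tcp_pos: [0.5071, 0.199, 0.1257]
tool_rot: [1.0, -0.015, 0.001, -0.0]
force: [1.1, -0.4, -0.3]
gripper_width: 0.0873
finger_force: 0.0
```

>>> {"op": "play_rows", "data": {
  "targets": "-1 -0.45 0 0 0 0 0;1 0 0 0 0 0 0;1 0 0 0 0 0 0;1 0 0 0 0 0 0;1 0 0 0 0 0 0;1 0 0 0 0 0 0;1 0 0 0 0 0 0;1 0 0 0 0 0 0;1 0 0 0 0 0 0;1 0 0 0 0 0 0"
}}

```text
time: 21.78
tcp_pos: [0.501, 0.199, 0.1253]
tool_rot: [1.0, -0.015, -0.0, -0.0]
force: [0.4, 0.2, -0.2]
gripper_width: 0.035
finger_force: 0.0
```

>>> {"op": "play_rows", "data": {
  "targets": "1 0 0 0 0 0 0;1 0 0 0 0 0 0;1 0 0 0 0 0 0;1 0 0 0 0 0 0;1 0 0 0 0 0 0;1 0 0 0 0 0 0"
}}

```text
time: 22.28
tcp_pos: [0.501, 0.1992, 0.1253]
tool_rot: [1.0, -0.015, -0.0, -0.0]
force: [0.6, 2.0, -1.3]
gripper_width: 0.0199
finger_force: 30.0
```

>>> {"op": "play_rows", "data": {
  "targets": "1 -0.3 0 0 0 0 0;1 -0.5 0 0 0 0 0;1 -0.8 0 0 0 0 0;1 0 0 0 0 0 0"
}}

```text
time: 22.62
tcp_pos: [0.4828, 0.1995, 0.1253]
tool_rot: [1.0, -0.015, -0.001, 0.0]
force: [-2.0, 1.0, 1.4]
gripper_width: 0.0195
finger_force: 30.0
```

>>> {"op": "play_rows", "data": {
  "targets": "1 -0.8 0 0 0 0 0;1 -1 0 0 0 0 0;1 -1 0 0 0 0 0;1 0 0 0 0 0 0;1 0 0 -0.8 0 0 0;1 0 0 -1.5 0 0 0;1 0 0 -2.2 0 0 0;1 0 0 -1 0 0 0;1 0 0 0 0 0 0;1 0 0 0 0 0 0"
}}

```text
time: 23.45
tcp_pos: [0.4571, 0.2003, 0.1808]
tool_rot: [1.0, -0.015, 0.0, -0.0]
force: [-0.1, 0.4, -1.4]
gripper_width: 0.0198
finger_force: 30.0
```

```bash
python3 m.py w12;python3 - <<'E'
from g import *
c=load("w12.npz"); P=cloud(c)
m=(abs(P[...,2]-.161)<.005)&(abs(P[...,0]-.598)<.03)&(abs(P[...,1]-.196)<.03)
q=np.array([onz(c,u,v,.161)[:2] for v,u in zip(*np.where(m))])*1000; print("head",len(q),cv2.minAreaRect(q.astype(np.float32)))
E
```

```text
tcp [0.4571 0.2003 0.1808] tool x,z [[1.0, -0.03, 0.001], [0.001, 0.0, -1.0]] F [-0.1  0.4 -1.4]
25 314 342 [0.5839 0.1886 0.1615] w 0.0158
40 286 322 [0.582  0.2026 0.1368] w 0.0233
55 304 322 [0.5629 0.1974 0.2028] w 0.0083
70 300 326 [0.5567 0.1976 0.2046] w 0.0117
85 300 326 [0.5506 0.1978 0.2047] w 0.0119
100 300 326 [0.5444 0.198  0.2048] w 0.0121
115 300 326 [0.538  0.1982 0.2048] w 0.0123
130 301 326 [0.5314 0.1981 0.205 ] w 0.012
145 301 325 [0.5246 0.1986 0.2053] w 0.0117
160 301 325 [0.5176 0.1988 0.2053] w 0.0118
175 301 325 [0.5104 0.199  0.2055] w 0.012
190 301 325 [0.5027 0.1993 0.2049] w 0.0123
205 302 325 [0.4952 0.1992 0.2055] w 0.0119
220 302 325 [0.4872 0.1995 0.2054] w 0.0121
prong [290 115  11  20 196] [0.5318 0.2096 0.158 ] inner y 0.2129 0.2061
prong [328 114  14  20 259] [0.5317 0.1856 0.158 ] inner y 0.1896 0.181
head 2147 ((588.6654052734375, 197.38059997558594), (33.91962814331055, 17.903308868408203), 82.65841674804688)
```

>>> {"op": "play_rows", "data": {
  "targets": "1 -0.26 3.68 0 0 0 0;1 -0.25 3.68 0 0 0 0;1 -0.25 3.68 0 0 0 0;1 -0.25 3.7 0 0 0 0;1 0 0 0 0 0 -7;1 0 0 0 0 0 -7;1 0 0 0 0 0 -7;1 0 0 0 0 0 -7;1 0 0 0 0 0 -7;1 0 0 0 0 0 -7"
}}

```text
time: 24.33
tcp_pos: [0.4415, 0.0532, 0.1792]
tool_rot: [0.938, 0.347, -0.001, -0.001]
force: [-0.0, -0.7, -0.5]
gripper_width: 0.0195
finger_force: 30.0
```

>>> {"op": "play_rows", "data": {
  "targets": "1 0 0 0 0 0 -7;1 0 0 0 0 0 -7;1 0 0 0 0 0 -7;1 0 0 0 0 0 -7;1 0 0 0 0 0 -7;1 0 0 0 0 0 -7;1 0 0 0 0 0 -5;1 0 0 0 0 0 0;1 0 0 0 0 0 0"
}}

```text
time: 25.08
tcp_pos: [0.4419, 0.0533, 0.1795]
tool_rot: [0.724, 0.689, -0.001, -0.001]
force: [0.3, 0.2, -0.3]
gripper_width: 0.0202
finger_force: 30.0
```

```bash
python3 o.py
python3 - <<'E'
from g import *
c=cam("wrist"); np.savez("w13.npz",**c); P=cloud(c); X,Y,Z=P[...,0],P[...,1],P[...,2]
# bar rows
hsv=cv2.cvtColor(c["pixels"],cv2.COLOR_RGB2HSV)
for v in range(50,230,20):
    d=c["depth"][v]; k=(abs(d-d[314])<.004)&(hsv[v,:,1]<75)
    if not k[314]: continue
    a=b=314
    while k[a-1]: a-=1
    while k[b+1]: b+=1
    z=np.median(Z[v,a:b+1]); print(v,((onz(c,a-.5,v,z)+onz(c,b+.5,v,z))/2).round(4))
# rest top at z 52
k=(abs(Z-.052)<.006)&(abs(X-.447)<.06)&(abs(Y-.11)<.07)
n_,l,s,ce=cv2.connectedComponentsWithStats(k.astype(np.uint8))
for i in range(1,n_):
    if s[i,4]>25: print("rest",s[i],onz(c,*ce[i],.052).round(4),onz(c,s[i,0]-.5,ce[i,1],.052)[:2].round(4),onz(c,s[i,0]+s[i,2]-.5,ce[i,1],.052)[:2].round(4))
E
```

```text
25.08 [0.4419 0.0533 0.1795] [ 7.244e-01  6.894e-01 -7.000e-04 -8.000e-04] w 0.020221810683131 29.994274992495775 jt [ 1.000e-02 -3.149e+01 -1.282e+01  1.000e-01  6.000e-02 -7.000e-02] q6 -0.0823 F [ 0.3  0.2 -0.3] T [-0.076  0.036 -0.046]
50 [0.4475 0.1605 0.2011]
70 [0.4471 0.1524 0.2033]
90 [0.4467 0.1442 0.2039]
110 [0.4463 0.1358 0.2036]
130 [0.4461 0.127  0.2035]
150 [0.4468 0.1179 0.2039]
170 [0.4449 0.1084 0.2038]
190 [0.4444 0.0986 0.2041]
210 [0.4441 0.0883 0.2042]
rest [289  97  11  13 143] [0.428  0.1424 0.052 ] [0.4228 0.1426] [0.4332 0.1421]
rest [327  98  15  12 180] [0.4655 0.14   0.052 ] [0.4585 0.1404] [0.4725 0.1397]
rest [290 159  11  11 121] [0.425  0.0847 0.052 ] [0.4195 0.085 ] [0.4304 0.0845]
rest [326 159  14  11 152] [0.4623 0.0828 0.052 ] [0.4554 0.0832] [0.4694 0.0825]
```

>>> {"op": "play_rows", "data": {
  "targets": "1 0 0.08 3.5 0 0 0;1 0 0 3.5 0 0 0;1 0 0 3 0 0 0;1 0 0 1.5 0 0 0;1 0 0 0 0 0 0;1 0 0 0 0 0 0"
}}

```text
time: 25.63
tcp_pos: [0.4429, 0.0533, 0.0646]
tool_rot: [0.724, 0.69, -0.001, -0.001]
force: [0.5, 0.0, -0.1]
gripper_width: 0.0196
finger_force: 30.0
```

```bash
python3 o.py
```

```text
25.63 [0.4429 0.0533 0.0646] [ 7.240e-01  6.898e-01 -7.000e-04 -1.000e-03] w 0.01963436987599023 29.994318885728717 jt [ -0.07 -34.28  -5.71   0.06   0.06   0.  ] q6 -0.0835 F [ 0.5  0.  -0.1] T [-0.001  0.053 -0.044]
```

>>> {"op": "play_rows", "data": {
  "targets": "1 0 0 1.5 0 0 0;1 0 0 1.3 0 0 0;1 0 0 0.8 0 0 0;1 0 0 0.55 0 0 0;1 0 0 0 0 0 0;-1 0 0 0 0 0 0;-1 0 0 0 0 0 0;-1 0 0 0 0 0 0;-1 0 0 0 0 0 0;-1 0 0 0 0 0 0"
}}

```text
time: 26.47
tcp_pos: [0.4437, 0.0532, 0.0243]
tool_rot: [0.724, 0.69, 0.0, 0.0]
force: [0.6, -0.8, -0.5]
gripper_width: 0.0452
finger_force: 0.0
```

>>> {"op": "play_rows", "data": {
  "targets": "-1 0 0 0 0 0 0;-1 0 0 -2 0 0 0;-1 0 0 -4 0 0 0;-1 0 0 -4 0 0 0;-1 0 0 -4 0 0 0;-1 0 0 -4 0 0 0;-1 0 0 -4 0 0 0;-1 0 0 0 0 0 0;-1 0 0 0 0 0 0"
}}

```text
time: 27.22
tcp_pos: [0.4447, 0.0532, 0.2462]
tool_rot: [0.724, 0.69, 0.002, 0.003]
force: [0.2, -0.6, -1.0]
gripper_width: 0.0871
finger_force: 0.0
```

```bash
python3 o.py
cat > b.py <<'E'
from g import *
import sys
names=sys.argv[1:] or ["scene","wrist"]
for n in names:
    c=cam(n); np.savez("last_%s.npz"%n,**c); save(c,"last_"+n)
    P=cloud(c); X,Y,Z=P[...,0],P[...,1],P[...,2]
    m=(Z>.008)&(Z<.03)&(X>.35)&(X<.78)&(Y<.03)&(Y>-.32)&(c["depth"]>0)
    m=cv2.morphologyEx(m.astype(np.uint8),cv2.MORPH_OPEN,np.ones((2,2),np.uint8))
    k,l,s,ce=cv2.connectedComponentsWithStats(m)
    for i in range(1,k):
        if s[i,4]<60: continue
        z=np.median(Z[l==i]); q=np.array([onz(c,u,v,z)[:2] for v,u in zip(*np.where(l==i))])*1000
        r=cv2.minAreaRect(q.astype(np.float32)); print(n,"px",ce[i].round(),"z",z.round(4),"p90",np.percentile(Z[l==i],90).round(4),np.round(r[0],1),np.round(r[1],1),round(r[2],1))
E
python3 b.py; python3 -c "
from g import *
bar(load('last_wrist.npz'))"
```

```text
27.22 [0.4447 0.0532 0.2462] [0.7235 0.6903 0.0021 0.0026] w 0.08713546089219619 0.0 jt [ 7.000e-02 -3.060e+01 -1.696e+01  7.000e-02  2.000e-02  0.000e+00] q6 -0.0845 F [ 0.2 -0.6 -1. ] T [0.027 0.004 0.005]
scene px [314. 246.] z 0.0186 p90 0.0225 [ 556.4 -109.3] [285.5  45.5] 0.8
scene px [279. 257.] z 0.015 p90 0.0187 [ 632.2 -196.4] [141.   27.7] 13.1
scene px [245. 283.] z 0.0193 p90 0.0263 [ 752.1 -232.5] [173.2  25.3] 81.0
scene px [331. 304.] z 0.0113 p90 0.0147 [728.9   5.9] [50.1 12.1] 75.1
scene px [327. 316.] z 0.0116 p90 0.0156 [768.6   4.8] [58.1 12.4] 88.7
wrist px [548. 217.] z 0.0133 p90 0.0283 [774.9 -26.6] [ 29.3 115.8] 18.6
wrist px [515. 197.] z 0.0115 p90 0.013 [723.9   4. ] [52.6 13.2] 75.9
wrist px [446. 270.] z 0.0193 p90 0.205 [ 632.  -105.7] [38.3 30.4] 5.5
wrist px [346. 273.] z 0.0195 p90 0.0212 [481.9 -98. ] [ 27.2 137.7] 87.3
wrist px [406. 327.] z 0.0154 p90 0.0169 [ 582.9 -207.8] [27.4 50. ] 87.5
orange z 0.050536031057754616 ((444.2423095703125, 53.02607727050781), (39.636009216308594, 14.957002639770508), 86.95346069335938)
steel z 0.046514160172231256 [439.21586922  75.63333316] [453.69610518 160.08069633] ((446.71484375, 117.89205932617188), (84.20095825195312, 11.131016731262207), 87.27899169921875)
```

>>> {"op": "play_rows", "data": {
  "targets": "-1 -3.5 1.6 0 0 0 -2.8;-1 -3.5 1.6 0 0 0 0;-1 -3.5 1.6 0 0 0 0;-1 -3.5 1.6 0 0 0 0;-1 -3.5 1.6 0 0 0 0;-1 -3.5 1.6 0 0 0 0;-1 -3.5 1.4 0 0 0 0;-1 -3 0 0 0 0 0;-1 0 0 0 0 0 0;-1 0 0 0 0 0 0"
}}

```text
time: 28.15
tcp_pos: [0.5507, -0.2232, 0.2404]
tool_rot: [0.708, 0.707, -0.001, -0.003]
force: [-1.0, 0.3, -1.3]
gripper_width: 0.0871
finger_force: 0.0
```

```bash
python3 o.py; python3 b.py wrist
```

```text
28.15 [ 0.5507 -0.2232  0.2404] [ 7.076e-01  7.066e-01 -5.000e-04 -3.100e-03] w 0.0870764278676305 0.0 jt [-1.300e+00 -4.113e+01 -1.868e+01 -9.000e-02 -6.000e-02 -3.000e-02] q6 -0.5718 F [-1.   0.3 -1.3] T [0.002 0.028 0.026]
wrist px [502.   3.] z 0.0106 p90 0.0124 [766.2 -24.8] [ 5.9 12.2] 89.3
wrist px [511.  34.] z 0.0209 p90 0.0296 [777.6 -61. ] [13.7 71.1] 5.0
wrist px [168.  81.] z 0.0084 p90 0.0095 [ 368.9 -105.3] [41.6 11.5] 74.0
wrist px [317.  83.] z 0.0192 p90 0.0203 [ 554.2 -113.8] [282.6  44.9] 1.0
wrist px [166. 108.] z 0.0085 p90 0.0096 [ 360.  -140.4] [25.6 12.7] 80.9
wrist px [455. 201.] z 0.0209 p90 0.0256 [ 745.8 -238.1] [173.4  28.2] 79.4
wrist px [375. 157.] z 0.0154 p90 0.0165 [ 629.5 -200. ] [139.8  27.9] 13.5
```

View pics/last_wrist.png

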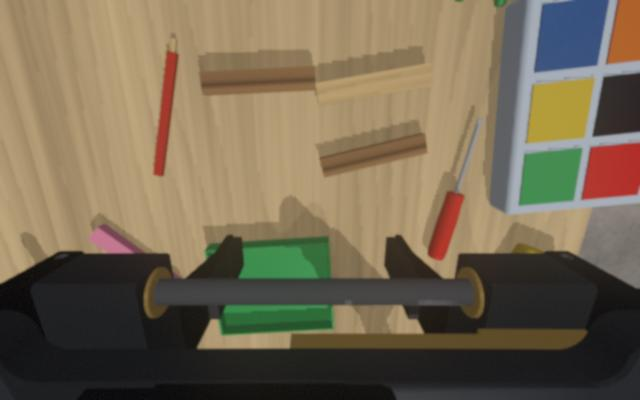

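>>> {"op": "play_rows", "data": {
  "targets": "-1 1.1 3 0 0 0 7;-1 0 0 0 0 0 7;-1 0 0 0 0 0 7;-1 0 0 0 0 0 7;-1 0 0 0 0 0 7;-1 0 0 0 0 0 7;-1 0 0 0 0 0 7;-1 0 0 0 0 0 7;-1 0 0 0 0 0 7;-1 0 0 0 0 0 7"
}}

```text
time: 29.03
tcp_pos: [0.581, -0.2085, 0.2426]
tool_rot: [0.985, 0.173, -0.001, -0.001]
force: [0.2, -0.2, -0.3]
gripper_width: 0.0869
finger_force: 0.0
```

>>> {"op": "play_rows", "data": {
  "targets": "-1 0 0 3 0 0 6.5;-1 0 0 3.5 0 0 0;-1 0 0 3.5 0 0 0;-1 0 0 3.5 0 0 0;-1 0 0 3 0 0 0;-1 0 0 1.5 0 0 0;-1 0 0 0 0 0 0;-1 0 0 0 0 0 0"
}}

```text
time: 29.7
tcp_pos: [0.5808, -0.209, 0.0625]
tool_rot: [0.993, 0.119, -0.002, -0.001]
force: [0.6, 0.1, 0.7]
gripper_width: 0.0871
finger_force: 0.0
```

>>> {"op": "play_rows", "data": {
  "targets": "-1 0 0.2 2.5 0 0 0;-1 0 0 2 0 0 0;0.1 0 0 1 0 0 0;1 0 0 0 0 0 0;1 0 0 0 0 0 0;1 0 0 0 0 0 0;1 0 0 0 0 0 0;1 0 0 0 0 0 0;1 0 0 0 0 0 0;1 0 0 0 0 0 0"
}}

```text
time: 30.53
tcp_pos: [0.5828, -0.2133, 0.0094]
tool_rot: [0.993, 0.118, 0.0, 0.0]
force: [-0.2, 0.2, 0.4]
gripper_width: 0.0419
finger_force: 0.0
```

>>> {"op": "play_rows", "data": {
  "targets": "1 0 0 0 0 0 0;1 0 0 0 0 0 0;1 0 0 0 0 0 0;1 0 0 0 0 0 0;1 0 0 0 0 0 0;1 0 0 0 0 0 0"
}}

```text
time: 31.03
tcp_pos: [0.5825, -0.2131, 0.0089]
tool_rot: [0.993, 0.118, -0.0, -0.0]
force: [0.0, 0.6, 1.2]
gripper_width: 0.0253
finger_force: 29.9
```

>>> {"op": "play_rows", "data": {
  "targets": "1 0 0 -2 0 0 0;1 0 0 -3.5 0 0 0;1 0 0 -3.5 0 0 0;1 0 0 -2 0 0 -5;1 0 0 0 0 0 -7;1 0 0 0 0 0 -7;1 0 0 0 0 0 -7;1 0 0 0 0 0 -7;1 0 0 0 0 0 -7;1 0 0 0 0 0 -7"
}}

```text
time: 31.87
tcp_pos: [0.5824, -0.2131, 0.1186]
tool_rot: [0.862, 0.507, -0.0, -0.0]
force: [0.8, -0.3, 0.1]
gripper_width: 0.0254
finger_force: 29.9
```

>>> {"op": "play_rows", "data": {
  "targets": "1 0 0 0 0 0 -7;1 0 0 0 0 0 -7;1 0 0 0 0 0 -7;1 0 0 0 0 0 -7;1 4 0.2 0 0 0 -1;1 4 0.3 0 0 0 0;1 4 0.3 0 0 0 0;1 4 0.3 0 0 0 0;1 4 0.3 0 0 0 0;1 2 0 0 0 0 0"
}}

```text
time: 32.7
tcp_pos: [0.5984, 0.0111, 0.1186]
tool_rot: [0.709, 0.706, 0.0, -0.001]
force: [0.1, -0.3, -0.7]
gripper_width: 0.0254
finger_force: 29.9
```

>>> {"op": "play_rows", "data": {
  "targets": "1 0 0 0 0 0 0;1 0 0 0 0 0 0"
}}

```text
time: 32.87
tcp_pos: [0.5986, 0.008, 0.1186]
tool_rot: [0.708, 0.706, -0.0, 0.0]
force: [0.4, -0.1, 0.1]
gripper_width: 0.026
finger_force: 29.9
```

```bash
cat > t.py <<'E'
from h import *
import sys
o=manip.get_obs(); print(round(o["time"],2),o["tcp_pos"].round(4),o["tool_rot"].round(4),"w",round(o["gripper_width"],4),"F",o["force"].round(1))
c=cam("wrist"); np.savez("t.npz",**c); save(c,"t"); P=cloud(c); X,Y,Z=P[...,0],P[...,1],P[...,2]
# held batten: points near tool x-line ahead of TCP
tcp=o["tcp_pos"]; T=R.from_quat(o["tool_rot"]).as_matrix(); Q=(P-tcp)@T
m=(abs(Q[...,1])<.022)&(abs(Q[...,2]+.012)<.018)&(Q[...,0]>.025)&(Q[...,0]<.15)&(c["depth"]>0)
m=cv2.morphologyEx(m.astype(np.uint8),cv2.MORPH_OPEN,np.ones((3,3),np.uint8))>0
q=Q[m]; print("held n",m.sum(),"toolx max",np.percentile(q[:,0],[1,99]).round(4),"top z",np.median(q[:,2]).round(4))
for a in np.arange(.03,.13,.02):
    k=abs(q[:,0]-a)<.006
    if k.sum()>5: print(" at",a.round(2),"y",q[k,1].min().round(4),q[k,1].max().round(4),"z",np.median(q[k,2]).round(4))
E
python3 t.py
```

```text
32.87 [0.5986 0.008  0.1186] [ 7.085e-01  7.058e-01 -2.000e-04  0.000e+00] w 0.026 F [ 0.4 -0.1  0.1]
held n 9214 toolx max [0.0263 0.1173] top z -0.0064
 at 0.03 y -0.0133 0.0127 z -0.0065
 at 0.05 y -0.0136 0.0123 z -0.0065
 at 0.07 y -0.0139 0.0119 z -0.0064
 at 0.09 y -0.0143 0.0114 z -0.0063
 at 0.11 y -0.0147 0.011 z -0.0063
```

>>> {"op": "play_rows", "data": {
  "targets": "1 0 -0.05 3 0 0 1.3;1 0 0 2.5 0 0 0;1 0 0 1.6 0 0 0;1 0 0 1 0 0 0;1 0 0 0.5 0 0 0;1 0 0 0 0 0 0;1 0 0 0 0 0 0"
}}

```text
time: 33.5
tcp_pos: [0.5989, 0.0059, 0.0333]
tool_rot: [0.718, 0.696, 0.0, 0.0]
force: [0.4, -0.2, -1.0]
gripper_width: 0.0255
finger_force: 29.9
```

```bash
python3 t.py
```

```text
33.5 [0.5989 0.0059 0.0333] [7.179e-01 6.962e-01 3.000e-04 4.000e-04] w 0.0255 F [ 0.4 -0.2 -1. ]
held n 9241 toolx max [0.0263 0.1173] top z -0.0064
 at 0.03 y -0.0133 0.0127 z -0.0066
 at 0.05 y -0.0135 0.0123 z -0.0065
 at 0.07 y -0.014 0.0119 z -0.0065
 at 0.09 y -0.0144 0.0114 z -0.0063
 at 0.11 y -0.0147 0.011 z -0.0063
```

>>> {"op": "play_rows", "data": {
  "targets": "1 0 -0.25 0.25 0 0 -0.3;1 0 0 0.15 0 0 0;1 0 0 0 0 0 0;1 1.5 0 0 0 0 0;1 1.5 0 0 0 0 0;1 1.5 0 0 0 0 0;1 0 0 0 0 0 0"
}}

```text
time: 34.13
tcp_pos: [0.5967, 0.0542, 0.0292]
tool_rot: [0.715, 0.699, 0.0, -0.0]
force: [-0.2, 0.2, -0.6]
gripper_width: 0.0253
finger_force: 29.9
```

```bash
python3 t.py
```

```text
34.13 [0.5967 0.0542 0.0292] [ 7.148e-01  6.993e-01  3.000e-04 -2.000e-04] w 0.0253 F [-0.2  0.2 -0.6]
held n 9302 toolx max [0.0264 0.1178] top z -0.0064
 at 0.03 y -0.0133 0.0127 z -0.0066
 at 0.05 y -0.0136 0.0123 z -0.0065
 at 0.07 y -0.014 0.0119 z -0.0064
 at 0.09 y -0.0144 0.0114 z -0.0063
 at 0.11 y -0.0148 0.011 z -0.0063
```

>>> {"op": "play_rows", "data": {
  "targets": "1 0.5 0 0 0 0 0;1 0.5 0 0 0 0 0;1 0.4 0 0 0 0 0;1 0 0 0 0 0 0"
}}

```text
time: 34.52
tcp_pos: [0.5973, 0.0662, 0.0289]
tool_rot: [0.716, 0.698, 0.0, -0.0]
force: [0.8, 0.3, 1.2]
gripper_width: 0.0251
finger_force: 29.9
```

>>> {"op": "play_rows", "data": {
  "targets": "1 0.5 0 0 0 0 0;1 0.5 0 0 0 0 0;1 0 0 0 0 0 0"
}}

```text
time: 34.77
tcp_pos: [0.5975, 0.0766, 0.0289]
tool_rot: [0.716, 0.699, 0.0, -0.0]
force: [0.8, 0.5, 0.6]
gripper_width: 0.0256
finger_force: 29.9
```

>>> {"op": "play_rows", "data": {
  "targets": "1 0.6 0 0 0 0 0;1 0.6 0 0 0 0 0;1 0.6 0 0 0 0 0;1 0 0 0 0 0 0"
}}

```text
time: 35.1
tcp_pos: [0.5979, 0.0952, 0.0289]
tool_rot: [0.715, 0.699, 0.0, -0.0]
force: [0.5, 0.8, 1.4]
gripper_width: 0.0254
finger_force: 29.9
```

```bash
python3 t.py
```

```text
35.1 [0.5979 0.0952 0.0289] [ 7.154e-01  6.987e-01  3.000e-04 -1.000e-04] w 0.0254 F [0.5 0.8 1.4]
held n 2649 toolx max [0.0255 0.0579] top z -0.0065
 at 0.03 y -0.0134 0.0127 z -0.0066
 at 0.05 y -0.0135 0.0123 z -0.0065
```

>>> {"op": "play_rows", "data": {
  "targets": "1 -2 0 0 0 0 0;1 -3 0 0 0 0 0;1 -3 0 0 0 0 0;1 0 0 -2.5 0 0 0;1 0 0 -3.5 0 0 0;1 0 0 -3.5 0 0 0;1 -4 0 0 0 0 0;1 -4 0 0 0 0 0;1 -4 0 0 0 0 0;1 0 0 0 0 0 0"
}}

```text
time: 35.98
tcp_pos: [0.5942, -0.1137, 0.1245]
tool_rot: [0.718, 0.697, -0.0, 0.003]
force: [1.2, 0.8, -0.4]
gripper_width: 0.0255
finger_force: 29.9
```

```bash
python3 o.py
python3 - <<'E'
from g import *
for n,c in (("scene",load("scene0.npz")),("side",load("side0.npz")),("scene now",cam("scene"))):
    P=cloud(c); hsv=cv2.cvtColor(c["pixels"],cv2.COLOR_RGB2HSV); X,Y,Z=P[...,0],P[...,1],P[...,2]
    for t,hm,yr in (("green",(hsv[...,0]>50)&(hsv[...,0]<80),(-.55,-.25)),("red",(hsv[...,0]<6)|(hsv[...,0]>174),(.3,.56))):
        m=hm&(hsv[...,1]>110)&(Y>yr[0])&(Y<yr[1])&(X>.35)&(X<.7)&(Z>-.005)&(Z<.04)
        m=cv2.morphologyEx(m.astype(np.uint8),cv2.MORPH_OPEN,np.ones((2,2),np.uint8))>0
        q=P[m]; print(n,t,m.sum(),cv2.minAreaRect((q[:,:2]*1000).astype(np.float32)),"z",np.percentile(q[:,2],[5,50,99]).round(4))
E
python3 b.py wrist
```

```text
35.98 [ 0.5942 -0.1137  0.1245] [ 7.175e-01  6.965e-01 -4.000e-04  2.900e-03] w 0.02554766813866174 29.872230291366577 jt [ -1.05 -44.28 -13.17  -0.13   0.23  -0.35] q6 -0.3401 F [ 1.2  0.8 -0.4] T [-0.02  -0.075  0.049]
scene green 1914 ((852.357421875, -170.30807495117188), (1086.27978515625, 205.11395263671875), 32.20073318481445) z [0.0005 0.0056 0.0271]
scene red 2724 ((841.2052001953125, 366.154541015625), (176.45999145507812, 874.1461791992188), 80.34996032714844) z [-0.0001  0.0048  0.0265]
side green 1074 ((425.1549377441406, 362.22021484375), (179.7102508544922, 1722.970947265625), 4.326945781707764) z [-0.0008  0.0059  0.0272]
side red 3129 ((448.5491027832031, 780.167236328125), (197.80587768554688, 917.6461181640625), 10.120808601379395) z [0.0011 0.0058 0.0266]
scene now green 1910 ((852.4903564453125, -169.74746704101562), (1085.4569091796875, 204.3068389892578), 32.20073318481445) z [0.0006 0.0057 0.0278]
scene now red 2750 ((840.832275390625, 366.0174255371094), (176.0646209716797, 874.8353881835938), 80.34996032714844) z [-0.0002  0.0049  0.0267]
wrist px [510.  65.] z 0.0116 p90 0.0128 [765.5   1. ] [13.2 56.9] 1.2
wrist px [462.  64.] z 0.0117 p90 0.013 [724.1   4.1] [52.6 12.1] 76.2
wrist px [518. 135.] z 0.0212 p90 0.0292 [776.6 -59.3] [17.8 69.4] 2.1
wrist px [ 85. 206.] z 0.0086 p90 0.0095 [ 367.3 -113. ] [72.8 12.7] 74.8
wrist px [377. 194.] z 0.0194 p90 0.0203 [ 653.4 -106.3] [79.8 29.4] 9.3
wrist px [206. 200.] z 0.0195 p90 0.0205 [ 491.9 -107.3] [ 46.  160.6] 84.9
wrist px [476. 252.] z 0.0153 p90 0.0167 [ 759.  -174.5] [45.6  7. ] 80.5
wrist px [ 86. 246.] z 0.0084 p90 0.0091 [ 356.1 -156.5] [14.9 11.7] 87.5
```

Run:
```python
from g import *
for n,c in (("scene",load("scene0.npz")),("side",load("side0.npz"))):
    P=cloud(c); hsv=cv2.cvtColor(c["pixels"],cv2.COLOR_RGB2HSV); X,Y,Z=P[...,0],P[...,1],P[...,2]
    for t,hm,yr in (("green",(hsv[...,0]>50)&(hsv[...,0]<80),(-.55,-.25)),("red",(hsv[...,0]<6)|(hsv[...,0]>174),(.3,.56))):
        m=hm&(hsv[...,1]>110)&(Y>yr[0])&(Y<yr[1])&(X>.35)&(X<.7)&(Z>-.005)&(Z<.04)
        m=cv2.morphologyEx(m.astype(np.uint8),cv2.MORPH_OPEN,np.ones((2,2),np.uint8))
        k,l,s,ce=cv2.connectedComponentsWithStats(m); m=l==1+np.argmax(s[1:,4])
        q=P[m]; print(n,t,m.sum(),cv2.minAreaRect(np.ascontiguousarray(q[:,:2]*1000,dtype=np.float32)),"z",np.percentile(q[:,2],[5,50,99]).round(4))
```

```text
scene green 1914 ((852.357421875, -170.30807495117188), (1086.27978515625, 205.11395263671875), 32.20073318481445) z [0.0005 0.0056 0.0271]
scene red 2724 ((841.2052001953125, 366.154541015625), (176.45999145507812, 874.1461791992188), 80.34996032714844) z [-0.0001  0.0048  0.0265]
side green 1074 ((425.1549377441406, 362.22021484375), (179.7102508544922, 1722.970947265625), 4.326945781707764) z [-0.0008  0.0059  0.0272]
side red 3129 ((448.5491027832031, 780.167236328125), (197.80587768554688, 917.6461181640625), 10.120808601379395) z [0.0011 0.0058 0.0266]
```

Run:
```python
from g import *
for n,c in (("scene",load("scene0.npz")),("side",load("side0.npz"))):
    P=cloud(c); hsv=cv2.cvtColor(c["pixels"],cv2.COLOR_RGB2HSV); X,Y,Z=P[...,0],P[...,1],P[...,2]
    for t,hm,yr in (("green",(hsv[...,0]>50)&(hsv[...,0]<80),(-.55,-.25)),("red",(hsv[...,0]<6)|(hsv[...,0]>174),(.3,.56))):
        m=hm&(hsv[...,1]>110)&(Y>yr[0])&(Y<yr[1])&(X>.35)&(X<.7)&(Z>-.005)&(Z<.04)
        q=(P[m][:,:2]*1000); q=q-q.mean(0)*0; print(n,t,q.shape,np.percentile(q,[.5,50,99.5],axis=0).round(1).tolist(),end=" ")
        h=cv2.convexHull(np.array(q.tolist(),np.float32)); print(len(h),cv2.minAreaRect(h))
        z=Z[m]; r=q[z>.018]
        if len(r)>20: print("  rim",np.percentile(r,[1,99],axis=0).round(1).tolist(),cv2.minAreaRect(cv2.convexHull(np.array(r.tolist(),np.float32))))
```

```text
scene green (1917, 2) [[396.0, -478.5], [488.1, -403.7], [581.0, -322.3]] 23 ((487.33526611328125, -402.60784912109375), (184.70504760742188, 152.24884033203125), 5.143077373504639)
  rim [[398.2, -474.5], [582.3, -320.3]] ((489.2756042480469, -400.8981018066406), (180.53350830078125, 149.19105529785156), 5.143077373504639)
scene red (2726, 2) [[426.3, 341.5], [516.8, 418.3], [607.4, 488.3]] 20 ((516.974853515625, 417.7871398925781), (155.47171020507812, 183.94688415527344), 89.78536224365234)
  rim [[426.1, 340.3], [608.1, 489.8]] ((517.0801391601562, 415.11846923828125), (150.21633911132812, 182.9015350341797), 89.84789276123047)
side green (1076, 2) [[395.5, -484.0], [487.8, -408.0], [575.9, -319.3]] 18 ((486.2434387207031, -400.1833190917969), (177.78338623046875, 168.60482788085938), 3.6309330463409424)
  rim [[395.3, -481.8], [577.2, -317.5]] ((486.1055908203125, -398.0109558105469), (177.78338623046875, 164.25148010253906), 3.6309330463409424)
side red (3157, 2) [[425.7, 341.4], [515.7, 416.3], [603.4, 493.4]] 18 ((514.5402221679688, 417.3727111816406), (180.23184204101562, 156.29180908203125), 0.6413586139678955)
  rim [[425.1, 341.1], [603.7, 494.3]] ((514.44921875, 418.22882080078125), (179.6407470703125, 155.4010467529297), 0.29760101437568665)
```

>>> {"op": "play_rows", "data": {
  "targets": "1 -3.6 -1.6 0 0 0 7;1 -3.35 -2 0 0 0 7;1 -3.1 -2.3 0 0 0 7;1 0 0 0 0 0 7;1 0 0 0 0 0 7;1 0 0 0 0 0 7;1 0 0 0 0 0 7;1 0 0 0 0 0 7;1 0 0 0 0 0 7;1 0 0 0 0 0 7"
}}

```text
time: 36.92
tcp_pos: [0.5208, -0.1939, 0.1235]
tool_rot: [0.987, 0.159, -0.0, -0.001]
force: [-0.2, -0.4, -0.8]
gripper_width: 0.0258
finger_force: 29.9
```

```bash
cat >> o.py <<'E'
import sys
if len(sys.argv)>2:
    t=np.array([float(a) for a in sys.argv[1:4]]); T=R.from_quat(o["tool_rot"]).as_matrix(); x=T[:,0]
    turn=90-np.degrees(np.arctan2(x[1],x[0])); print("turn",turn.round(2),"shift cm",((t-o["tcp_pos"])@T*100).round(2), "dturn",(float(sys.argv[4])-turn).round(2))
E
python3 o.py .4415 -.432 .05 86.6
```

```text
36.92 [ 0.5208 -0.1939  0.1235] [ 9.872e-01  1.595e-01 -5.000e-04 -7.000e-04] w 0.025804559647154127 29.865644574165344 jt [-5.000e-02 -4.110e+01 -1.268e+01  7.000e-02 -2.000e-02 -9.700e-01] q6 0.6925 F [-0.2 -0.4 -0.8] T [0.022 0.094 0.017]
turn 71.64 shift cm [-15.02  20.11   7.33] dturn 14.96
```

>>> {"op": "play_rows", "data": {
  "targets": "1 -2.15 2.87 0 0 0 0;1 -2.15 2.87 0 0 0 0;1 -2.15 2.87 0 0 0 0;1 -2.15 2.87 0 0 0 0;1 -2.15 2.87 0 0 0 0;1 -2.15 2.87 0 0 0 0;1 -2.1 2.87 0 0 0 0;1 0 0 3 0 0 7;1 0 0 3 0 0 7;1 0 0 0 0 0 1"
}}

```text
time: 37.75
tcp_pos: [0.4404, -0.4297, 0.0583]
tool_rot: [1.0, 0.03, -0.003, -0.005]
force: [-0.7, 1.9, -0.9]
gripper_width: 0.0258
finger_force: 29.9
```

>>> {"op": "play_rows", "data": {
  "targets": "1 0 0 0 0 0 0;1 0 0 0 0 0 0"
}}

```text
time: 37.92
tcp_pos: [0.4439, -0.4332, 0.0645]
tool_rot: [0.999, 0.033, 0.0, 0.0]
force: [-0.1, -0.0, -0.4]
gripper_width: 0.0256
finger_force: 29.9
```

```bash
python3 o.py .4415 -.432 .0145 86.6
```

```text
37.92 [ 0.4439 -0.4332  0.0645] [9.994e-01 3.350e-02 1.000e-04 0.000e+00] w 0.025560574428992268 29.873742163181305 jt [-2.400e-01 -4.567e+01 -1.165e+01  6.000e-02  6.000e-02  1.000e-02] q6 0.5505 F [-0.1 -0.  -0.4] T [ 0.042  0.139 -0.032]
turn 86.16 shift cm [-0.23 -0.14  5.  ] dturn 0.44
```

>>> {"op": "play_rows", "data": {
  "targets": "1 -0.23 -0.14 2 0 0 0;1 0 0 1.5 0 0 0;1 0 0 1 0 0 0;1 0 0 0.45 0 0 0;1 0 0 0 0 0 0;0.15 0 0 0 0 0 0;0.15 0 0 0 0 0 0;0.15 0 0 0 0 0 0;0.15 0 0 0 0 0 0"
}}

```text
time: 38.67
tcp_pos: [0.4409, -0.4333, 0.0151]
tool_rot: [1.0, 0.031, 0.0, 0.001]
force: [0.9, -0.7, 0.3]
gripper_width: 0.0361
finger_force: 0.0
```

>>> {"op": "play_rows", "data": {
  "targets": "0.15 0 0 -1.5 0 0 0;0 0 0 -3 0 0 0;-1 0 0 -4 0 0 0;-1 0 0 -4 0 0 0;-1 0 0 -4 0 0 0;-1 0 0 -4 0 0 0;-1 0 0 -4 0 0 0;-1 0 0 0 0 0 0"
}}

```text
time: 39.33
tcp_pos: [0.4437, -0.437, 0.2695]
tool_rot: [0.999, 0.032, 0.005, 0.008]
force: [0.7, -0.4, 0.9]
gripper_width: 0.0754
finger_force: 0.0
```

```bash
python3 o.py .55 -.2232 .24 30
cat > ab.py <<'E'
from g import *
import sys
# battens per colour from scene camera (and wrist)
for n in sys.argv[1:]:
    c=cam(n); np.savez("ab_%s.npz"%n,**c); save(c,"ab_"+n)
    P=cloud(c); X,Y,Z=P[...,0],P[...,1],P[...,2]; V=c["pixels"].astype(int).sum(-1)
    base=(Z>.009)&(Z<.032)&(X>.35)&(X<.74)&(Y<.03)&(Y>-.22)&(c["depth"]>0)
    hsv=cv2.cvtColor(c["pixels"],cv2.COLOR_RGB2HSV); base&=(hsv[...,0]>5)&(hsv[...,0]<25)
    for t,k in (("dark",V<330),("light",V>=330)):
        m=cv2.morphologyEx((base&k).astype(np.uint8),cv2.MORPH_OPEN,np.ones((3,3),np.uint8))
        kk,l,s,ce=cv2.connectedComponentsWithStats(m)
        for i in range(1,kk):
            if s[i,4]<80: continue
            z=np.percentile(Z[l==i],60); q=np.array([onz(c,u,v,z)[:2] for v,u in zip(*np.where(l==i))])*1000
            r=cv2.minAreaRect(q.astype(np.float32)); print(n,t,"px",ce[i].round(),s[i,4],"z",z.round(4),np.round(r[0],1),np.round(r[1],1),round(r[2],1))
E
python3 ab.py scene
python3 - <<'E'
from g import *
c=load("ab_scene.npz"); print(c["pixels"][255:270:5,300:320:4].sum(-1).tolist(), c["pixels"][200:235:8,315:335:4].sum(-1).tolist())
P=cloud(c); V=c["pixels"].astype(int).sum(-1)
m=(P[...,2]>.012)&(P[...,2]<.04)&(abs(P[...,0]-.488)<.08)&(abs(P[...,1]+.4)<.062)
hsv=cv2.cvtColor(c["pixels"],cv2.COLOR_RGB2HSV); m&=(hsv[...,0]<30)
q=np.array(P[m].tolist(),np.float32); print("in tray",m.sum(),cv2.minAreaRect(cv2.convexHull(q[:,:2].copy()*1000)) if m.sum() else 0, np.median(q[:,2]) if m.sum() else 0)
E
```

```text
39.33 [ 0.4437 -0.437   0.2695] [0.9995 0.0315 0.0053 0.0079] w 0.07537830260738317 0.0 jt [ 8.000e-02 -3.970e+01 -1.626e+01  4.000e-02  7.800e-01 -1.000e-02] q6 0.5507 F [ 0.7 -0.4  0.9] T [0.025 0.06  0.03 ]
turn 86.38 shift cm [ 11.92 -20.71   2.73] dturn -56.38
scene dark px [323. 227.] 268 z 0.0202 [ 485.7 -105.1] [141.9  24. ] 2.4
scene light px [305. 263.] 378 z 0.0201 [ 625. -112.] [145.6  28.1] 9.1
[[439, 468, 460, 342, 320], [454, 475, 459, 329, 324], [460, 471, 440, 321, 325]] [[474, 467, 467, 380, 240], [443, 435, 433, 353, 417], [467, 464, 308, 261, 263], [467, 365, 232, 244, 320], [443, 233, 266, 336, 347]]
in tray 273 ((492.15533447265625, -428.6590576171875), (138.28851318359375, 29.277145385742188), 5.754343509674072) 0.019748187
```

>>> {"op": "play_rows", "data": {
  "targets": "-1 0.18 -4.1 0 0 0 0.3;-1 0.18 -4.1 0 0 0 0.3;-1 0.18 -4.1 0 0 0 0.3;-1 0.18 -4.1 0 0 0 0.3;-1 0.18 -4.1 0 0 0 0;-1 0.18 -4.1 0 0 0 0;-1 0.18 -4.1 0 0 0 0;-1 0.18 -4.1 0 0 0 0;-1 0 0 4 0 0 0;-1 0 0 3 0 0 0"
}}

```text
time: 40.22
tcp_pos: [0.4386, -0.1017, 0.1887]
tool_rot: [1.0, 0.023, 0.001, 0.0]
force: [-0.1, -0.0, -0.8]
gripper_width: 0.0873
finger_force: 0.0
```

>>> {"op": "play_rows", "data": {
  "targets": "-1 0 0 0 0 0 0;-1 0 0 0 0 0 0"
}}

```text
time: 40.38
tcp_pos: [0.4375, -0.1035, 0.1879]
tool_rot: [1.0, 0.021, -0.003, -0.001]
force: [0.1, -0.3, 0.4]
gripper_width: 0.0868
finger_force: 0.0
```

```bash
python3 ab.py wrist scene;python3 o.py .437 -.107 .0089 87.6
```

```text
wrist dark px [318. 139.] 2885 z 0.0197 [ 482. -106.] [139.5  25.4] 2.6
wrist light px [333.  37.] 2002 z 0.0195 [ 587.8 -116.6] [69.4 26.3] 9.3
scene dark px [323. 227.] 263 z 0.0203 [ 485.7 -104.9] [141.9  23.9] 2.3
scene light px [305. 263.] 379 z 0.0204 [ 625.4 -112.1] [146.   27.7] 9.1
40.48 [ 0.4398 -0.1052  0.19  ] [9.998e-01 2.060e-02 5.000e-04 3.000e-04] w 0.08732691236398009 0.0 jt [ 2.500e-01 -3.031e+01 -1.262e+01  6.000e-02  1.000e-02 -0.000e+00] q6 1.0467 F [ 0.7 -0.2 -0.3] T [0.027 0.038 0.018]
turn 87.64 shift cm [-0.3   0.16 18.11] dturn -0.04
```

>>> {"op": "play_rows", "data": {
  "targets": "-1 -0.43 0.27 4 0 0 -0.2;-1 0 0 4 0 0 0;-1 0 0 4 0 0 0;-1 0 0 3 0 0 0;-1 0 0 1.5 0 0 0;-1 0 0 0.8 0 0 0;-1 0 0 0 0 0 0;-1 0 0 0 0 0 0"
}}

```text
time: 41.15
tcp_pos: [0.4361, -0.1084, 0.0172]
tool_rot: [1.0, 0.022, 0.001, 0.001]
force: [-0.3, 0.2, -0.0]
gripper_width: 0.0872
finger_force: 0.0
```

```bash
python3 o.py .4355 -.108 .0095 87.4
```

```text
41.15 [ 0.4361 -0.1084  0.0172] [9.998e-01 2.230e-02 1.000e-03 6.000e-04] w 0.08721559454205927 0.0 jt [-1.000e-01 -3.571e+01 -3.210e+00  3.000e-02 -5.000e-02 -0.000e+00] q6 1.0329 F [-0.3  0.2 -0. ] T [0.006 0.148 0.027]
turn 87.44 shift cm [-0.06 -0.04  0.77] dturn -0.04
```

>>> {"op": "play_rows", "data": {
  "targets": "-1 0 0 0.77 0 0 0;1 0 0 0 0 0 0;1 0 0 0 0 0 0;1 0 0 0 0 0 0;1 0 0 0 0 0 0;1 0 0 0 0 0 0;1 0 0 0 0 0 0;1 0 0 0 0 0 0;1 0 0 0 0 0 0;1 0 0 0 0 0 0"
}}

```text
time: 41.98
tcp_pos: [0.4349, -0.1073, 0.0086]
tool_rot: [1.0, 0.023, -0.0, -0.0]
force: [-0.1, -0.2, -0.3]
gripper_width: 0.0351
finger_force: 0.0
```

>>> {"op": "play_rows", "data": {
  "targets": "1 0 0 0 0 0 0;1 0 0 0 0 0 0;1 0 0 0 0 0 0;1 0 0 0 0 0 0;1 0 0 0 0 0 0;1 0 0 -2 0 0 0;1 0 0 -3 0 0 0;1 0 0 -4 0 0 0;1 0 0 -2 0 0 0"
}}

```text
time: 42.73
tcp_pos: [0.4357, -0.1077, 0.1213]
tool_rot: [1.0, 0.023, 0.001, 0.001]
force: [1.1, -0.2, -0.5]
gripper_width: 0.0255
finger_force: 30.0
```

>>> {"op": "play_rows", "data": {
  "targets": "1 0 0 0 0 0 -7;1 0 0 0 0 0 -7;1 0 0 0 0 0 -7;1 0 0 0 0 0 -7;1 0 0 0 0 0 -7;1 0 0 0 0 0 -7;1 0 0 0 0 0 -7;1 0 0 0 0 0 -7;1 0 0 0 0 0 -7;1 0 0 0 0 0 -7"
}}

```text
time: 43.57
tcp_pos: [0.4346, -0.1072, 0.1185]
tool_rot: [0.804, 0.594, -0.0, -0.0]
force: [-1.3, 0.1, -0.0]
gripper_width: 0.0256
finger_force: 30.0
```

>>> {"op": "play_rows", "data": {
  "targets": "1 0 0 0 0 0 -7;1 0 0 0 0 0 -7;1 0 0 0 0 0 -3;1 2.1 3.2 0 0 0 0;1 2.1 3.2 0 0 0 0;1 2.1 3.2 0 0 0 0;1 2.1 3.2 0 0 0 0;1 2.1 3.2 0 0 0 0;1 0 0 0 0 0 0;1 0 0 0 0 0 0"
}}

```text
time: 44.4
tcp_pos: [0.5967, -0.0023, 0.1182]
tool_rot: [0.709, 0.706, 0.0, 0.0]
force: [-0.5, -0.5, -1.7]
gripper_width: 0.0257
finger_force: 30.0
```

```bash
python3 t.py; python3 o.py .598 .008 .04 0.4
```

```text
44.4 [ 0.5967 -0.0023  0.1182] [7.085e-01 7.057e-01 1.000e-04 2.000e-04] w 0.0257 F [-0.5 -0.5 -1.7]
held n 9561 toolx max [0.0264 0.1158] top z -0.0107
 at 0.03 y -0.0124 0.0135 z -0.0108
 at 0.05 y -0.0121 0.0136 z -0.0108
 at 0.07 y -0.0121 0.0139 z -0.0107
 at 0.09 y -0.0121 0.014 z -0.0106
 at 0.11 y -0.0119 0.0141 z -0.0106
44.45 [ 0.5947 -0.0029  0.1179] [ 0.709   0.7052 -0.0008 -0.0008] w 0.02548040605480009 29.97948467731476 jt [ 6.300e-01 -4.416e+01 -1.457e+01  1.200e-01 -8.000e-02  1.000e-02] q6 -0.1868 F [-1.4 -0.2 -0.9] T [-0.031 -0.007 -0.01 ]
turn 0.31 shift cm [1.09 0.34 7.79] dturn 0.09
```

>>> {"op": "play_rows", "data": {
  "targets": "1 0 0.1 3 0 0 0;1 0 0 2.5 0 0 0;1 0 0 1.6 0 0 0;1 0 0 1 0 0 0;1 0 0 0.5 0 0 0;1 0 0 0 0 0 0;1 0 0 0 0 0 0"
}}

```text
time: 45.03
tcp_pos: [0.5966, -0.004, 0.0332]
tool_rot: [0.71, 0.704, 0.0, 0.0]
force: [0.4, 0.3, -0.2]
gripper_width: 0.0257
finger_force: 30.0
```

```bash
python3 o.py .597 .047 .029 0.4
```

```text
45.03 [ 0.5966 -0.004   0.0332] [7.098e-01 7.044e-01 1.000e-04 2.000e-04] w 0.025668512661356953 29.979509711265564 jt [ -0.07 -45.33  -9.86   0.05   0.08  -0.  ] q6 -0.1861 F [ 0.4  0.3 -0.2] T [ 0.004 -0.004  0.051]
turn 0.44 shift cm [ 5.1  -0.    0.41] dturn -0.04
```

>>> {"op": "play_rows", "data": {
  "targets": "1 0 0 0.25 0 0 0;1 0 0 0.15 0 0 0;1 1.7 0 0 0 0 0;1 1.7 0 0 0 0 0;1 1.7 0 0 0 0 0;1 0 0 0 0 0 0;1 0 0 0 0 0 0"
}}

```text
time: 45.62
tcp_pos: [0.5972, 0.0482, 0.0292]
tool_rot: [0.709, 0.705, 0.0, 0.0]
force: [0.2, -1.3, -0.5]
gripper_width: 0.0257
finger_force: 30.0
```

>>> {"op": "play_rows", "data": {
  "targets": "1 0.5 0 0 0 0 0;1 0.5 0 0 0 0 0;1 0 0 0 0 0 0"
}}

```text
time: 45.87
tcp_pos: [0.5971, 0.0578, 0.0288]
tool_rot: [0.71, 0.705, 0.0, -0.0]
force: [0.5, -0.3, -1.2]
gripper_width: 0.0251
finger_force: 30.0
```

>>> {"op": "play_rows", "data": {
  "targets": "1 0.3 0 0 0 0 0;1 0.3 0 0 0 0 0;1 0 0 0 0 0 0"
}}

```text
time: 46.12
tcp_pos: [0.5971, 0.0638, 0.0287]
tool_rot: [0.71, 0.705, 0.0, -0.0]
force: [-0.1, 0.4, -0.1]
gripper_width: 0.0255
finger_force: 30.0
```

>>> {"op": "play_rows", "data": {
  "targets": "1 0.3 0 0 0 0 0;1 0.2 0 0 0 0 0;1 0 0 0 0 0 0"
}}

```text
time: 46.37
tcp_pos: [0.5975, 0.067, 0.0287]
tool_rot: [0.709, 0.705, -0.001, 0.001]
force: [0.4, -5.5, 0.7]
gripper_width: 0.0255
finger_force: 30.0
```

```bash
python3 t.py
```

```text
46.37 [0.5975 0.067  0.0287] [ 0.709   0.7052 -0.0008  0.0012] w 0.0255 F [ 0.4 -5.5  0.7]
held n 8967 toolx max [0.0263 0.1112] top z -0.0109
 at 0.03 y -0.0124 0.0135 z -0.0109
 at 0.05 y -0.0121 0.0136 z -0.011
 at 0.07 y -0.0121 0.0139 z -0.011
 at 0.09 y -0.0121 0.014 z -0.0109
 at 0.11 y -0.0119 0.014 z -0.0109
```

>>> {"op": "play_rows", "data": {
  "targets": "1 -2 0 0 0 0 0;1 -4 0 0 0 0 0;1 0 0 -3 0 0 0;1 0 0 -4 0 0 0;1 0 0 -4 0 0 0;1 0 0 -4 0 0 0;1 0 0 -4 0 0 0;1 3.8 -1.1 -1 0 0 0;1 3.9 -1.1 0 0 0 0;1 3.9 -1.1 0 0 0 0"
}}

```text
time: 47.25
tcp_pos: [0.565, 0.1255, 0.2305]
tool_rot: [0.711, 0.704, 0.002, 0.001]
force: [-0.2, 0.9, -1.0]
gripper_width: 0.0254
finger_force: 30.0
```

>>> {"op": "play_rows", "data": {
  "targets": "1 3.9 -1.1 0 0 0 0;1 3.9 -1.1 0 0 0 0;1 3.9 -1.1 0 0 0 0;1 3.9 -1.1 0 0 0 0;1 3.9 -1.1 0 0 0 0;1 3.9 -1.1 0 0 0 0;1 3.9 -1.1 0 0 0 0;1 3.9 -1.1 0 0 0 0;1 0.8 -0.5 0 0 0 0;1 0 0 0 0 0 7"
}}

```text
time: 48.08
tcp_pos: [0.4713, 0.4486, 0.2282]
tool_rot: [0.75, 0.661, -0.0, -0.001]
force: [0.4, -1.3, -1.1]
gripper_width: 0.0253
finger_force: 30.0
```

>>> {"op": "play_rows", "data": {
  "targets": "1 0 0 0 0 0 7;1 0 0 0 0 0 7;1 0 0 0 0 0 7;1 0 0 0 0 0 7;1 0 0 0 0 0 7;1 0 0 0 0 0 7;1 0 0 0 0 0 7;1 0 0 0 0 0 7;1 0 0 0 0 0 7;1 0 0 0 0 0 7"
}}

```text
time: 48.92
tcp_pos: [0.4735, 0.4447, 0.2283]
tool_rot: [0.994, 0.107, -0.0, 0.0]
force: [0.6, -1.5, -1.4]
gripper_width: 0.0257
finger_force: 30.0
```

>>> {"op": "play_rows", "data": {
  "targets": "1 0 0 0 0 0 7;1 0 0 0 0 0 5.6;1 0 0 0 0 0 0;1 0 0 0 0 0 0"
}}

```text
time: 49.25
tcp_pos: [0.4736, 0.4449, 0.2284]
tool_rot: [1.0, 0.001, -0.0, 0.0]
force: [0.0, 0.3, -0.4]
gripper_width: 0.0256
finger_force: 30.0
```

```bash
python3 o.py .469 .445 .014 90
```

```text
49.25 [0.4736 0.4449 0.2284] [ 1.0e+00  1.1e-03 -3.0e-04  2.0e-04] w 0.025617257307494794 29.97977524995804 jt [-1.000e-02 -4.630e+01 -1.859e+01 -2.000e-02 -9.000e-02  8.000e-02] q6 2.151 F [ 0.   0.3 -0.4] T [-0.005  0.131  0.043]
turn 89.87 shift cm [-4.400e-01 -1.000e-02  2.144e+01] dturn 0.13
```

>>> {"op": "play_rows", "data": {
  "targets": "1 -0.44 0 4 0 0 0;1 0 0 4 0 0 0;1 0 0 4 0 0 0;1 0 0 4 0 0 0;1 0 0 2.5 0 0 0;1 0 0 1.2 0 0 0;1 0 0 0 0 0 0;1 0 0 0 0 0 0"
}}

```text
time: 49.92
tcp_pos: [0.4698, 0.4456, 0.0319]
tool_rot: [1.0, 0.0, 0.0, -0.0]
force: [-0.8, -0.3, -0.3]
gripper_width: 0.0254
finger_force: 30.0
```

```bash
python3 o.py .469 .445 .014 90
```

```text
49.92 [0.4698 0.4456 0.0319] [ 1.e+00  4.e-04  2.e-04 -1.e-04] w 0.025388270977099232 29.979526698589325 jt [-2.000e-02 -4.789e+01 -1.133e+01 -2.000e-02 -3.000e-02 -1.000e-02] q6 2.1565 F [-0.8 -0.3 -0.3] T [ 0.003  0.123 -0.008]
turn 89.95 shift cm [-0.08  0.06  1.79] dturn 0.05
```

>>> {"op": "play_rows", "data": {
  "targets": "1 0 0 1 0 0 0;1 0 0 0.75 0 0 0;1 0 0 0 0 0 0;0.15 0 0 0 0 0 0;0.15 0 0 0 0 0 0;0.15 0 0 0 0 0 0;0.15 0 0 0 0 0 0;0.15 0 0 -1.5 0 0 0;0 0 0 -3 0 0 0;-1 0 0 -4 0 0 0"
}}

```text
time: 50.75
tcp_pos: [0.4672, 0.4438, 0.0971]
tool_rot: [1.0, -0.0, -0.003, 0.002]
force: [0.7, 0.5, -0.2]
gripper_width: 0.0437
finger_force: 0.0
```

>>> {"op": "play_rows", "data": {
  "targets": "-1 0 0 -4 0 0 0;-1 0 0 -4 0 0 0;-1 0 0 -4 0 0 0;-1 0 0 -4 0 0 0;-1 0.7 4 0 0 0 0;-1 0.7 4 0 0 0 0;-1 0.7 4 0 0 0 0;-1 0.7 4 0 0 0 0;-1 0.7 4 0 0 0 0;-1 0.7 4 0 0 0 0"
}}

```text
time: 51.58
tcp_pos: [0.5112, 0.2036, 0.2597]
tool_rot: [1.0, 0.0, 0.0, -0.0]
force: [0.4, 0.4, -0.1]
gripper_width: 0.0869
finger_force: 0.0
```

>>> {"op": "play_rows", "data": {
  "targets": "-1 0.7 4 0 0 0 0;-1 0.7 4 0 0 0 0;-1 0.7 4 0 0 0 0;-1 0.7 4 0 0 0 0;-1 0.7 4 0 0 0 0;-1 0.7 4 0 0 0 0;-1 0.7 4 0 0 0 -4.5;-1 0.7 4 3 0 0 -4.5;-1 0 0 3 0 0 0;-1 0 0 0 0 0 0"
}}

```text
time: 52.42
tcp_pos: [0.5653, -0.1081, 0.1997]
tool_rot: [0.997, 0.077, -0.005, -0.002]
force: [-1.3, 1.9, -0.6]
gripper_width: 0.087
finger_force: 0.0
```

```bash
python3 ab.py scene wrist; python3 o.py .577 -.120 .0089 81
python3 - <<'E'
from g import *
c=load("ab_scene.npz"); P=cloud(c); hsv=cv2.cvtColor(c["pixels"],cv2.COLOR_RGB2HSV)
for t,x,y in (("red",.516,.417),("green",.488,-.4)):
    m=(P[...,2]>.012)&(P[...,2]<.04)&(abs(P[...,0]-x)<.075)&(abs(P[...,1]-y)<.062)&(hsv[...,0]>7)&(hsv[...,0]<30)
    q=np.array(P[m].tolist(),np.float32); print(t,m.sum(),cv2.minAreaRect(cv2.convexHull(q[:,:2].copy()*1000)) if m.sum() else 0)
E
```

```text
scene light px [305. 262.] 376 z 0.0202 [ 625.  -112.2] [144.6  27.8] 9.1
wrist light px [326. 127.] 2804 z 0.0196 [ 623.5 -111.1] [139.5  25.9] 9.2
52.52 [ 0.5675 -0.1065  0.2037] [ 0.9969  0.0781 -0.0016 -0.001 ] w 0.08674684004073001 0.0 jt [-8.800e-01 -3.917e+01 -1.570e+01  1.000e-02 -3.000e-02 -0.000e+00] q6 1.0349 F [ 0.1  0.6 -0. ] T [0.098 0.117 0.021]
turn 81.04 shift cm [ 0.79  1.52 19.47] dturn -0.04
red 389 ((517.10986328125, 442.83245849609375), (26.96562385559082, 142.44480895996094), 89.55574798583984)
green 268 ((491.82073974609375, -428.28643798828125), (138.34658813476562, 29.413198471069336), 4.47960901260376)
```

>>> {"op": "play_rows", "data": {
  "targets": "-1 0.76 1.4 3.5 0 0 0;-1 0 0 4 0 0 0;-1 0 0 4 0 0 0;-1 0 0 3.5 0 0 0;-1 0 0 2 0 0 0;-1 0 0 1 0 0 0;-1 0 0 0 0 0 0;-1 0 0 0 0 0 0"
}}

```text
time: 53.18
tcp_pos: [0.5798, -0.1193, 0.026]
tool_rot: [0.997, 0.079, 0.001, 0.001]
force: [-0.1, -0.1, 1.0]
gripper_width: 0.087
finger_force: 0.0
```

```bash
python3 o.py .5766 -.1187 .009 80.8
```

```text
53.18 [ 0.5798 -0.1193  0.026 ] [9.969e-01 7.910e-02 1.200e-03 6.000e-04] w 0.08696245297271121 0.0 jt [ 2.00e-02 -4.44e+01 -9.25e+00  4.00e-02 -1.00e-02 -0.00e+00] q6 1.0207 F [-0.1 -0.1  1. ] T [0.061 0.107 0.02 ]
turn 80.92 shift cm [-0.31 -0.11  1.69] dturn -0.12
```

>>> {"op": "play_rows", "data": {
  "targets": "-1 -0.31 -0.11 1 0 0 0;-1 0 0 0.69 0 0 0;1 0 0 0 0 0 0;1 0 0 0 0 0 0;1 0 0 0 0 0 0;1 0 0 0 0 0 0;1 0 0 0 0 0 0;1 0 0 0 0 0 0;1 0 0 0 0 0 0;1 0 0 0 0 0 0"
}}

```text
time: 54.02
tcp_pos: [0.5752, -0.1192, 0.0075]
tool_rot: [0.997, 0.078, -0.0, -0.0]
force: [0.6, 0.5, 0.7]
gripper_width: 0.0418
finger_force: 0.0
```

>>> {"op": "play_rows", "data": {
  "targets": "1 0 0 0 0 0 0;1 0 0 0 0 0 0;1 0 0 0 0 0 0;1 0 0 0 0 0 0;1 0 0 0 0 0 0;1 0 0 0 0 0 0"
}}

```text
time: 54.52
tcp_pos: [0.5751, -0.1191, 0.0074]
tool_rot: [0.997, 0.078, -0.0, -0.0]
force: [-0.4, 0.4, -0.7]
gripper_width: 0.0255
finger_force: 30.0
```

>>> {"op": "play_rows", "data": {
  "targets": "1 0 0 -2 0 0 0;1 0 0 -3 0 0 0;1 0 0 -4 0 0 0;1 0 0 -2 0 0 -7;1 0 0 0 0 0 -7;1 0 0 0 0 0 -7;1 0 0 0 0 0 -7;1 0 0 0 0 0 -7;1 0 0 0 0 0 -7;1 0 0 0 0 0 -7"
}}

```text
time: 55.35
tcp_pos: [0.5749, -0.119, 0.1174]
tool_rot: [0.873, 0.487, -0.0, -0.0]
force: [0.5, 0.2, -0.6]
gripper_width: 0.0256
finger_force: 30.0
```

>>> {"op": "play_rows", "data": {
  "targets": "1 0 0 0 0 0 -7;1 0 0 0 0 0 -7;1 0 0 0 0 0 -7;1 0 0 0 0 0 -7;1 0 0 0 0 0 -3.4;1 3.9 0.7 0 0 0 0;1 3.9 0.7 0 0 0 0;1 3.8 0.6 0 0 0 0;1 0 0 0 0 0 0;1 0 0 0 0 0 0"
}}

```text
time: 56.18
tcp_pos: [0.5961, -0.0011, 0.1173]
tool_rot: [0.709, 0.705, -0.0, -0.0]
force: [-0.5, -0.6, -0.6]
gripper_width: 0.0258
finger_force: 30.0
```

```bash
python3 t.py; python3 o.py .597 -.003 .033 0.4
```

```text
56.18 [ 0.5961 -0.0011  0.1173] [ 7.093e-01  7.049e-01 -2.000e-04 -1.000e-04] w 0.0258 F [-0.5 -0.6 -0.6]
held n 9946 toolx max [0.0265 0.1174] top z -0.0119
 at 0.03 y -0.0125 0.0133 z -0.012
 at 0.05 y -0.0126 0.0133 z -0.012
 at 0.07 y -0.0128 0.0132 z -0.0119
 at 0.09 y -0.0128 0.013 z -0.0119
 at 0.11 y -0.0128 0.013 z -0.0118
56.23 [ 0.5962 -0.0026  0.1173] [ 7.100e-01  7.042e-01 -3.000e-04  0.000e+00] w 0.025459312456857664 29.994919896125793 jt [ 1.210e+00 -4.428e+01 -1.344e+01  1.500e-01  8.000e-02  1.000e-02] q6 -0.1829 F [-0.  -0.7 -0.9] T [-0.084 -0.019  0.03 ]
turn 0.46 shift cm [-0.03  0.09  8.43] dturn -0.06
```

>>> {"op": "play_rows", "data": {
  "targets": "1 0 0.1 3 0 0 0;1 0 0 2.5 0 0 0;1 0 0 1.6 0 0 0;1 0 0 1 0 0 0;1 0 0 0.4 0 0 0;1 0 0 0.25 0 0 0;1 0 0 0 0 0 0;1 0 0 0 0 0 0"
}}

```text
time: 56.9
tcp_pos: [0.5981, -0.0039, 0.0308]
tool_rot: [0.711, 0.703, 0.0, 0.001]
force: [-0.3, -0.7, 0.1]
gripper_width: 0.0256
finger_force: 30.0
```

```bash
python3 o.py .597 .047 .0278 0.4
```

```text
56.9 [ 0.5981 -0.0039  0.0308] [7.110e-01 7.032e-01 5.000e-04 7.000e-04] w 0.025611271701939498 29.99487340450287 jt [ -0.12 -45.76 -10.03   0.05   0.06  -0.  ] q6 -0.1821 F [-0.3 -0.7  0.1] T [-0.025  0.056  0.01 ]
turn 0.63 shift cm [ 5.08 -0.17  0.3 ] dturn -0.23
```

>>> {"op": "play_rows", "data": {
  "targets": "1 0 -0.15 0.2 0 0 -0.2;1 0 0 0.1 0 0 0;1 1.7 0 0 0 0 0;1 1.7 0 0 0 0 0;1 1.7 0 0 0 0 0;1 0 0 0 0 0 0;1 0 0 0 0 0 0"
}}

```text
time: 57.48
tcp_pos: [0.5963, 0.0485, 0.0274]
tool_rot: [0.709, 0.705, 0.0, 0.0]
force: [-0.7, -0.4, 0.2]
gripper_width: 0.0258
finger_force: 30.0
```

>>> {"op": "play_rows", "data": {
  "targets": "1 0.5 0 0 0 0 0;1 0.5 0 0 0 0 0;1 0 0 0 0 0 0"
}}

```text
time: 57.73
tcp_pos: [0.5968, 0.0578, 0.0274]
tool_rot: [0.71, 0.704, 0.0, 0.0]
force: [0.2, 0.9, 3.1]
gripper_width: 0.0255
finger_force: 30.0
```

>>> {"op": "play_rows", "data": {
  "targets": "1 0.3 0 0 0 0 0;1 0.3 0 0 0 0 0;1 0 0 0 0 0 0"
}}

```text
time: 57.98
tcp_pos: [0.5969, 0.0636, 0.0274]
tool_rot: [0.71, 0.705, 0.0, 0.001]
force: [0.6, -1.3, 4.2]
gripper_width: 0.0254
finger_force: 30.0
```

>>> {"op": "play_rows", "data": {
  "targets": "1 0.3 0 0 0 0 0;1 0.2 0 0 0 0 0;1 0 0 0 0 0 0"
}}

```text
time: 58.23
tcp_pos: [0.5971, 0.0655, 0.0274]
tool_rot: [0.709, 0.705, -0.001, 0.002]
force: [0.8, -12.4, 3.8]
gripper_width: 0.0255
finger_force: 30.0
```

```bash
python3 t.py
```

```text
58.23 [0.5971 0.0655 0.0274] [ 0.7087  0.7055 -0.0014  0.0022] w 0.0255 F [  0.8 -12.4   3.8]
held n 9463 toolx max [0.0263 0.1136] top z -0.0124
 at 0.03 y -0.0124 0.0133 z -0.0123
 at 0.05 y -0.0144 0.0148 z -0.0123
 at 0.07 y -0.0128 0.0132 z -0.0125
 at 0.09 y -0.0128 0.0147 z -0.0125
 at 0.11 y -0.0147 0.0132 z -0.0125
```

>>> {"op": "play_rows", "data": {
  "targets": "1 -2 0 0 0 0 0;1 -4 0 0 0 0 0;1 0 0 -3 0 0 0;1 0 0 -4 0 0 0;1 0 0 -4 0 0 0;1 0 0 -4 0 0 0;1 0 0 -4 0 0 0;1 3.8 -1.2 -1 0 0 0;1 3.8 -1.3 0 0 0 0;1 3.8 -1.3 0 0 0 0"
}}

```text
time: 59.12
tcp_pos: [0.5586, 0.124, 0.2281]
tool_rot: [0.71, 0.704, 0.001, 0.0]
force: [-0.2, 0.5, -0.6]
gripper_width: 0.0255
finger_force: 30.0
```

>>> {"op": "play_rows", "data": {
  "targets": "1 3.8 -1.3 0 0 0 0;1 3.8 -1.3 0 0 0 0;1 3.8 -1.3 0 0 0 0;1 3.8 -1.3 0 0 0 0;1 3.8 -1.3 0 0 0 0;1 3.8 -1.3 0 0 0 0;1 3.8 -1.3 0 0 0 0;1 0 0 0 0 0 7;1 0 0 0 0 0 7;1 0 0 0 0 0 7"
}}

```text
time: 59.95
tcp_pos: [0.4677, 0.3908, 0.2258]
tool_rot: [0.827, 0.562, -0.001, -0.001]
force: [0.1, 0.3, -0.9]
gripper_width: 0.0253
finger_force: 30.0
```

>>> {"op": "play_rows", "data": {
  "targets": "1 0 0 0 0 0 7;1 0 0 0 0 0 7;1 0 0 0 0 0 7;1 0 0 0 0 0 7;1 0 0 0 0 0 7;1 0 0 0 0 0 7;1 0 0 0 0 0 7;1 0 0 0 0 0 7;1 0 0 0 0 0 7;1 0 0 0 0 0 5.6"
}}

```text
time: 60.78
tcp_pos: [0.4685, 0.3896, 0.2259]
tool_rot: [1.0, -0.003, -0.001, 0.0]
force: [0.3, -0.2, -0.6]
gripper_width: 0.0253
finger_force: 30.0
```

>>> {"op": "play_rows", "data": {
  "targets": "1 0 0 0 0 0 0;1 0 0 0 0 0 0"
}}

```text
time: 60.95
tcp_pos: [0.4688, 0.3896, 0.2262]
tool_rot: [1.0, 0.001, -0.001, 0.0]
force: [-0.6, 0.1, -0.9]
gripper_width: 0.0259
finger_force: 30.0
```

```bash
python3 o.py .468 .389 .031 90; python3 t.py
```

```text
60.95 [0.4688 0.3896 0.2262] [ 1.0e+00  1.3e-03 -1.0e-03  2.0e-04] w 0.025936666940491553 29.99518096446991 jt [-2.000e-02 -4.317e+01 -1.783e+01 -1.000e-02 -9.000e-02  8.000e-02] q6 2.0778 F [-0.6  0.1 -0.9] T [0.107 0.106 0.028]
turn 89.85 shift cm [-0.04  0.05 19.52] dturn 0.15
60.95 [0.4688 0.3896 0.2262] [ 1.0e+00  1.3e-03 -1.0e-03  2.0e-04] w 0.0259 F [-0.6  0.1 -0.9]
held n 10029 toolx max [0.0263 0.118 ] top z -0.0119
 at 0.03 y -0.0131 0.0129 z -0.012
 at 0.05 y -0.0131 0.0129 z -0.012
 at 0.07 y -0.0132 0.0127 z -0.012
 at 0.09 y -0.0133 0.0126 z -0.0119
 at 0.11 y -0.0134 0.0126 z -0.0118
```

Held batten is level and aligned. Lower, release, retreat to a clear spot.

>>> {"op": "play_rows", "data": {
  "targets": "1 -0.04 0.05 4 0 0 0;1 0 0 4 0 0 0;1 0 0 4 0 0 0;1 0 0 4 0 0 0;1 0 0 2.5 0 0 0;1 0 0 1 0 0 0;1 0 0 0 0 0 0;1 0 0 0 0 0 0"
}}

```text
time: 61.67
tcp_pos: [0.4697, 0.3894, 0.0324]
tool_rot: [1.0, 0.0, 0.0, -0.0]
force: [-0.2, -0.8, 0.3]
gripper_width: 0.0256
finger_force: 30.0
```

```bash
python3 o.py .468 .389 .0133 90
```

```text
61.67 [0.4697 0.3894 0.0324] [ 1.e+00  4.e-04  3.e-04 -2.e-04] w 0.025648643317774774 29.994942247867584 jt [-1.000e-02 -4.547e+01 -1.010e+01 -1.000e-02 -4.000e-02 -0.000e+00] q6 2.0791 F [-0.2 -0.8  0.3] T [ 0.057  0.108 -0.002]
turn 89.96 shift cm [-0.17  0.04  1.91] dturn 0.04
```

>>> {"op": "play_rows", "data": {
  "targets": "1 0 0 1 0 0 0;1 0 0 0.85 0 0 0;1 0 0 0 0 0 0;0.15 0 0 0 0 0 0;0.15 0 0 0 0 0 0;0.15 0 0 0 0 0 0;0.15 0 0 0 0 0 0;0.15 0 0 -1.5 0 0 0;0 0 0 -3 0 0 0;-1 0 0 -4 0 0 0"
}}

```text
time: 62.5
tcp_pos: [0.4671, 0.3878, 0.0968]
tool_rot: [1.0, -0.0, -0.003, 0.002]
force: [0.2, 0.7, 0.9]
gripper_width: 0.0439
finger_force: 0.0
```

>>> {"op": "play_rows", "data": {
  "targets": "-1 0 0 -4 0 0 0;-1 0 0 -4 0 0 0;-1 0 0 -4 0 0 0;-1 0 0 -4 0 0 0;-1 0 4 0 0 0 0;-1 0 4 0 0 0 0;-1 0 4 0 0 0 0;-1 0 4 0 0 0 0;-1 0 4 0 0 0 0;-1 0 0 0 0 0 0"
}}

```text
time: 63.33
tcp_pos: [0.4688, 0.1831, 0.2588]
tool_rot: [1.0, -0.003, -0.0, 0.002]
force: [0.5, -0.2, -1.3]
gripper_width: 0.0869
finger_force: 0.0
```

```bash
python3 o.py
python3 - <<'E'
from g import *
c=cam("scene"); save(c,"end_scene"); w=cam("wrist"); save(w,"end_wrist"); save(cam("side"),"end_side")
for nm,c in (("scene",c),("wrist",w)):
    P=cloud(c); hsv=cv2.cvtColor(c["pixels"],cv2.COLOR_RGB2HSV)
    for t,x,y in (("red",.516,.417),("green",.488,-.4)):
        m=(P[...,2]>.012)&(P[...,2]<.04)&(abs(P[...,0]-x)<.075)&(abs(P[...,1]-y)<.062)&(hsv[...,0]>7)&(hsv[...,0]<30)
        k,l,s,ce=cv2.connectedComponentsWithStats(m.astype(np.uint8))
        for i in range(1,k):
            if s[i,4]>60: q=np.array(P[l==i].tolist(),np.float32); print(nm,t,cv2.minAreaRect(cv2.convexHull(q[:,:2].copy()*1000)),np.median(q[:,2]))
bar(w)
P=cloud(w); m=(abs(P[...,2]-.161)<.005)&(abs(P[...,0]-.598)<.03)&(abs(P[...,1]-.196)<.03)
q=np.array([onz(w,u,v,.161)[:2] for v,u in zip(*np.where(m))])*1000; print("head",len(q),cv2.minAreaRect(q.astype(np.float32)))
im=np.hstack([cv2.imread("pics/end_scene.png")[120:340,150:550],cv2.imread("pics/end_wrist.png")[0:220,120:520]]); cv2.imwrite("pics/end.png",im)
E
```

```text
63.33 [0.4688 0.1831 0.2588] [ 1.0e+00 -3.0e-03 -3.0e-04  1.7e-03] w 0.08687442665087015 0.0 jt [ -1.55 -33.99 -17.05  -0.28  -0.1   -0.38] q6 1.7304 F [ 0.5 -0.2 -1.3] T [0.066 0.14  0.004]
scene red ((518.6336669921875, 387.9365539550781), (142.79171752929688, 28.406064987182617), 0.6541756391525269) 0.023101762
scene red ((517.298828125, 443.23284912109375), (27.489294052124023, 141.25146484375), 89.16775512695312) 0.022925511
scene green ((492.07940673828125, -428.75250244140625), (138.21685791015625, 29.24384117126465), 4.59194278717041) 0.020139676
wrist red ((517.3927612304688, 389.0863952636719), (140.30946350097656, 28.9655818939209), 0.18340317904949188) 0.023112506
wrist red ((515.8946533203125, 444.45086669921875), (27.914127349853516, 139.5409393310547), 89.68104553222656) 0.023063876
orange z 0.05041443516831348 ((446.5484924316406, 54.02880859375), (40.13323974609375, 17.805540084838867), 89.6205062866211)
steel z 0.046521195955083805 [439.37152707  75.82926777] [456.37091339 160.14139773] ((447.6453857421875, 118.00398254394531), (84.87774658203125, 15.115028381347656), 86.35753631591797)
head 2018 ((597.7686767578125, 196.18360900878906), (33.90190887451172, 34.28163146972656), 82.42618560791016)
```

View pics/end.png

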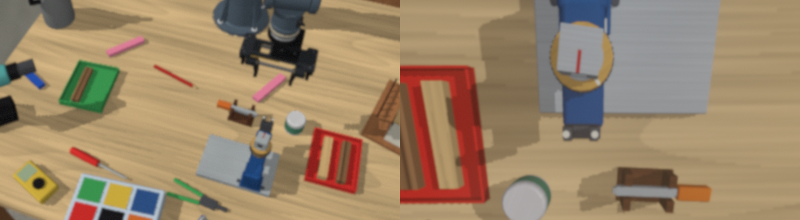

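View pics/end_side.png

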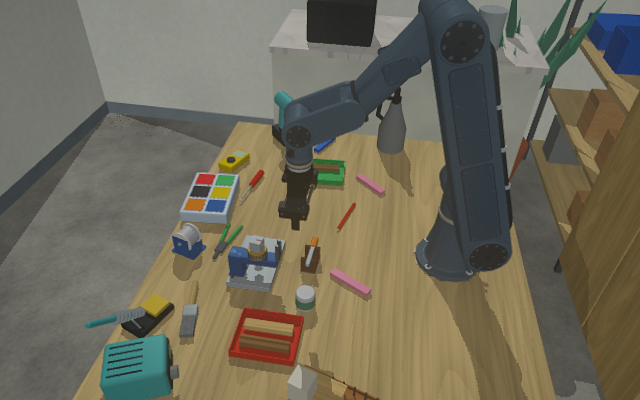

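```bash
python3 -c "
from workcell import manip
print(manip.job_done())"
```

```text
the job is handed in; nothing more can be done
None
```

I handed the job in at about 63 s: the gauge ring is tight at its stop with the barrel about 0.13 rad off its mark (limit 0.18), the bar is back in its rest, and of the three battens I found, one passed and is in the green tray while two struck the anvil and are in the red tray; the call gave no verdict.

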